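Pop the work light out of its dock and hang it over the tray

TASK

Press the orange work light down into its slanted charging dock until the latch lets go and it springs up, then draw it out of the dock, and hang it by its open C-shaped hook on the steel rail over the tray: slide the hook sideways onto the rail through its gap, lower it until it hangs with the rail in the top of the hook, and let go. Do not drop the light, and leave the tumbler, the wrench and the sockets in the tray as they are.

Things in the scene. Friction and masses are not known exactly. Their poses are not given: they have to be found in the camera images.
- dock_mouth (a point): Centre of the mouth of the dock's pocket, in the plane of its flat rim, 165 mm above the bench. Axes: z points out of the pocket, up and towards the robot, 30 degrees from vertical; y is level, across the dock; x points away from the robot and up. The pocket is 54 mm (x) by 44 mm (y) inside. Only the light ever stands above the rim's plane.
- dock: The fixed charging dock: black base and cheeks, 170 x 130 mm, and a grey holder leaning towards the robot, 70 x 60 mm across with walls 8 mm thick. Origin on the bench straight below dock_mouth; x away from the robot, y to the left, z up.
- dock_slide (a joint): Spring carriage under the light, moving along dock_mouth z. In m: 0 = latched, the light's top flush with the rim; negative = pressed in (stop at -0.010). The latch lets go when pressed in about 0.005 (about 9 N); when the pressing ends, the spring lifts the light to +0.040 and holds it there, loose on the carriage, 40 mm of it above the rim. It does not latch again.
- lamp_center (a point): Centre of the work light, half-way up. The light is 50 mm (x) by 40 mm (y) by 133 mm long (z), 0.2 to 0.33 kg. Top 45 mm: plain orange grip head, 40 mm wide in y; its top is 66.5 mm above this point. Lower 60 mm: black body with white lenses. The orange C-hook is between. In the dock its axes are parallel to those of dock_mouth, with 2 mm of play to each side.
- lamp_gap (a point): Middle of the hook's gap, on the light's z axis, 3.5 mm above lamp_center; same axes. The gap opens on the +x face (the side of the white line on top of the head; away from the robot while in the dock), is 20 mm high, runs inward to x = -8 mm and is open along y. At its inner end, x -8 to +8 mm, the hook's seat rises 8 mm above the gap's upper edge.
- lamp_seat (a point): Where the rail's centre line lies in the hook when the light hangs properly: on the light's z axis, 12 mm above lamp_gap, 15.5 mm above lamp_center, 51 mm below the light's top; same axes.
- rail_mid (a point): Middle of the rail's level top rod, on its centre line, 215 mm above the bench. The rail is a fixed hoop of round steel rod 12 mm thick: the top runs along this point's y axis, straight for 113 mm to each side, and posts go down to the bench 125 mm to each side. x is level, square to the rod, pointing away from the robot. The hook may be slid on from either side.
- tray: Fixed square white ceramic tray on the bench under the rail, 190 x 190 mm, rim 24 mm high, floor 7 mm thick; origin at the centre of its underside. A yellow clamp sits on the middle of its +x rim, up to 80 mm high.
- tumbler_center (a point): Centre of a clear glass tumbler standing upside down in the tray, 68 mm across, 88 mm high, top about 95 mm above the bench. Leave it alone.
- wrench: Silver socket wrench with a socket on it, lying in the tray along its own y axis, 150 mm long, at most 46 mm high; origin on its underside at mid length. Leave it alone.
- socket1: Loose chrome socket standing in the tray, 32 mm across, 34 mm high; origin under its centre. Leave it alone.
- socket2: Loose chrome socket standing in the tray, 28 mm across, 34 mm high; origin under its centre. Leave it alone.
There are look-alikes about, which are no part of the job. What is meant by the part that bears lamp_center is not purple or turquoise, and is the larger of those in its own colour.

How it is judged:
On the way, in this order (a step that is already met when the one before it is completed fails the run):
1. the light has been pressed in, and the unlatched carriage has sprung out to its top (value of joint dock_slide above 0.034 m), for 0.1 s.
2. the light has been drawn clear out of the dock (distance between lamp_center and dock_mouth above 0.072 m), for 0.1 s.
At the end, for the whole second after the job is handed in: The light hangs free by its hook on the rail: the hook's seat point lies within 7 mm (sideways) and 6 mm (in height) of the rail's centre line and within 100 mm of the rail's middle, the light leans less than 0.25 rad, bears on the rail, is let go and at rest (x of lamp_seat in the frame of rail_mid between -0.007 and 0.007 m and y of lamp_seat in the frame of rail_mid between -0.1 and 0.1 m and z of lamp_seat in the frame of rail_mid between -0.006 and 0.006 m and angle between lamp_center's own z axis and vertical below 0.25 rad and contact force between lamp and rail above 0.5 N and linear speed of lamp below 0.03 m/s and angular speed of lamp below 0.5 rad/s and contact force between the fingers and lamp below 0.1 N); the robot touches nothing.
It fails at once if the tumbler is moved more than 20 mm or tipped (distance of tumbler_center from where it was at the start of the episode above 0.02 m or angle between tumbler_center's own z axis and vertical above 0.3 rad).
It fails at once if the socket wrench is moved more than 20 mm (distance of wrench from where it was at the start of the episode above 0.02 m).
It fails at once if the larger socket is moved more than 20 mm (distance of socket1 from where it was at the start of the episode above 0.02 m).
It fails at once if the smaller socket is moved more than 20 mm (distance of socket2 from where it was at the start of the episode above 0.02 m).
It fails at once if the light is dropped (height (world z) of lamp_center below 0.07 m).
It also fails if it takes over 51 s, if anything falls off the work surface, if the arm or the gripper's body presses on something with over 40 N, if the wrist force passes 120 N, or if a joint passes its speed limit or range.

ROBOT

A 6-joint arm with a two-finger parallel gripper is mounted at the origin on the work surface. World frame = base frame: x ahead of the robot, y to its left, z up, the work surface at z = 0. Lengths are in m, angles in rad, forces in N, time in s.
With the tool pointing down it reaches from about 0.35 to 0.775 m from the base axis. Payload 5.5 kg.
Tool frame: the origin (TCP) lies at the very end of the fingers, on their centre line; the grasp point (between the pads) lies 19 mm behind it; z points along the fingers, y is the direction in which the jaws open and shut (so a half turn about z gives the same grasp; the last joint's range is limited). The gripper opens to 85 mm and grips with 20 to 120 N. Pads are 22 mm wide; open, the fingers measure 114 mm over their backs; the gripper's body (76 mm by 85 mm) begins 54 mm behind the grasp point. The pads swing forward as they close: fully open they stand 13 mm farther back than shut.
Start: joints at [-1.314, 0.313, 0.046, 1.304, 0, 1.431], TCP at [0.222, -0.53, 0.231] pointing down, gripper open.
Joint ranges: [-2.76, 2.76], [-0.86, 1.69], [-1.03, 1.26], [-2.2, 2.34], [-1.47, 1.5], [-3.14, 3.14]. Speed limits (rad/s): [2.57, 2.57, 3.14, 3.14, 3.14, 3.14].

INTERFACE

Orientations are given as a unit quaternion [w, x, y, z].
In Python, from workcell import get_state, imaging, env, spotter gives the robot as it stands.
- The arm moves only by the tool play_rows, never from a script. Its argument "moves" is a list of rows, each an object with "claw": the finger opening in cm, from 0 to 8.54; "delta_pos": the shift along the tool's x, y, z in cm, a list of three; "twist": the turn about the tool's z in degrees. A call has 1 to 12 rows; each row is the pose to reach, as a shift and turn from the pose commanded when the call began, along the tool's axes at that moment; what a row does not reach only later rows make up. A row lasts 1/8 s, in which the tool goes at most 62.5 mm and 10.7 degrees, less where a joint would pass 70% of its speed; a pose out of reach is approached as far as the arm can. A call with a gripper value outside its range is refused whole. The fingers move at their own pace and stop on an object; "force" is the grip in N (left out, the last holds). Time passes only in rows, so rows that repeat a pose let the fingers close. It gives the time, the measured TCP pose, the force and the opening at its end, in the units of the state.
- get_state(): the state, without advancing time (a new reading comes with each control period).
- imaging.read_camera(name): name is "scene" or "side" or "wrist"; returns the picture (420x560x3 uint8, red, green, blue); there is no depth.
- imaging.camera_info(name): a dict with "fx", "fy", "cx", "cy" (pixels), "world_to_cam" (4x4, takes a point from world to camera coordinates). Camera axes: x right, y down, z forward; pixel columns grow to the right and rows downward; lengths in m; the calibration is good to about 2 mm. The wrist camera is an equidistant fisheye: a pixel r from the principal point sees the ray r / f radians off the axis. A picture is of the moment at which its call begins: read the wrist's pose just before it. camera_info takes no time and is no camera call; for the wrist camera it gives the pose at the moment of the call.
- env.hand_in(): hands the job in, once; it reports no verdict.
Trained networks look in the newest picture that a camera, given by its name, has taken for a name from the list of things; names that differ only in an ending like _2 or _b are one class to them, and where a whole thing is asked for, a point or a joint stands for the part that bears it (a point fixed in the world has none). Each returns a list of dicts, best first, with "conf" (0 to 1); they miss things now and then, are a little off and sometimes report something else, mostly with a low value. They report only what shows in the picture. A call takes as long as a camera call. They do not tell look-alikes from the thing itself.
- spotter.spot_in(camera, query): "extent" ([left, top, right, bottom] in pixels, round what is visible of it).
The state is a dict: "clock": time; "joint_pos": joint angles; "qvel": joint speeds; "tau": joint torques, N m; "tcp_pos": TCP position; "orientation": TCP orientation; "wrist_force": force on the tool from outside, world axes, zero at the start; "ft_torque": the same for the moment, N m; "finger_gap": finger opening in m.
Only numpy, scipy, OpenCV 4.12 (cv2) and the standard library are available. Lean on these libraries where they do the work, as an engineer would, in place of code of your own. Each camera call takes 0.05 s, during which the arm holds its last target. There are 200 camera calls.

## Working session

There is one attempt and no reset: what is moved stays moved. The work goes in short steps, Python scripts to look and compute and a tool call to move; the robot and the scene stay as the last step left them, time stands still between calls to the robot, and variables do not carry over. Pictures are saved under pics/ and viewed, about 8 in all and at most 12, crops included, and the job is handed in when it is done.

Besides the shell and the picture viewer there is one more tool, called after "Request:" as name(argument=value, ...), one argument or row to a line, values as JSON. play_rows: Moves the arm, as the interface text tells. Its arguments: {"type":"object","properties":{"moves":{"type":"array"},"force":{"type":"number"}},"required":["moves"]}

```bash
ls; mkdir -p pics
python3 - <<'E'
from workcell import get_state, imaging, env, spotter
import cv2,numpy as np
print(get_state())
for c in ["scene","side","wrist"]:
    im=imaging.read_camera(c); cv2.imwrite(f"pics/{c}0.png",im[...,::-1])
    i=imaging.camera_info(c); print(c,{k:np.round(v,4).tolist() for k,v in i.items() if not isinstance(v,str)})
    for q in ["lamp_center","dock","tray","tumbler_center","wrench","socket1","socket2","rail_mid"]:
        try: print(q,[(np.round(d["extent"]).tolist(),round(d["conf"],2)) for d in spotter.spot_in(c,q)])
        except Exception as e: print(q,e)
E
```

```text
pics
{'clock': 0.0, 'joint_pos': array([-1.31362032e+00,  3.14009441e-01,  4.49709946e-02,  1.30356602e+00,
       -5.12206426e-06,  1.43121003e+00]), 'qvel': array([ 0.00083447,  0.00012679,  0.00035785, -0.00195929, -0.00062199,
       -0.00090476]), 'tau': array([-7.17147723e-04, -4.80624318e+01,  2.98535442e+01,  1.94134796e-02,
       -1.59345600e-04, -3.12694937e-08]), 'tcp_pos': array([ 0.2220681 , -0.52984488,  0.23040044]), 'orientation': array([-9.02355569e-04,  9.80386508e-01,  1.97082412e-01, -5.56805479e-05]), 'wrist_force': array([-0.54148966, -0.22907658, -0.86507187]), 'ft_torque': array([-0.03745699,  0.06738401, -0.01983494]), 'finger_gap': 0.08511915747934133}
scene {'fx': 469.0919, 'fy': 469.0919, 'cx': 273.5261, 'cy': 197.1445, 'world_to_cam': [[0.8717, 0.49, -0.0095, -0.5758], [0.293, -0.5366, -0.7913, 0.0756], [-0.3928, 0.687, -0.6113, 1.425], [0.0, 0.0, 0.0, 1.0]]}
lamp_center [([278.0, 166.0, 309.0, 189.0], 0.95), ([331.0, 183.0, 364.0, 205.0], 0.9), ([281.0, 200.0, 302.0, 208.0], 0.68), ([310.0, 151.0, 347.0, 166.0], 0.61)]
dock [([267.0, 195.0, 336.0, 276.0
[... 958 characters left out ...]
4.0, 274.0, 241.0], 0.95)]
tray [([291.0, 123.0, 353.0, 169.0], 0.96), ([299.0, 130.0, 322.0, 156.0], 0.66)]
tumbler_center [([299.0, 129.0, 320.0, 158.0], 0.64), ([292.0, 124.0, 353.0, 168.0], 0.59)]
wrench [([338.0, 131.0, 344.0, 163.0], 0.54)]
socket1 [([330.0, 146.0, 331.0, 153.0], 0.54)]
socket2 [([330.0, 146.0, 331.0, 153.0], 0.54)]
rail_mid [([312.0, 77.0, 348.0, 180.0], 0.86)]
wrist {'fx': 325.1923, 'fy': 325.1923, 'cx': 278.7663, 'cy': 208.4972, 'world_to_cam': [[0.3852, -0.9228, 0.0012, -0.5754], [-0.8858, -0.3694, 0.281, -0.0361], [-0.2589, -0.1093, -0.9597, 0.3798], [0.0, 0.0, 0.0, 1.0]]}
lamp_center []
dock []
tray []
tumbler_center []
wrench []
socket1 []
socket2 []
rail_mid []
```

Run:
```python
import cv2
a=cv2.imread("pics/scene0.png")[130:420,100:400]; a=cv2.resize(a,None,fx=2,fy=2,interpolation=2)
cv2.imwrite("pics/sc.png",a)
b=cv2.imread("pics/side0.png")[60:260,190:370]; cv2.imwrite("pics/si.png",cv2.resize(b,None,fx=3,fy=3,interpolation=2))
```

```text
(no output)
```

View pics/sc.png

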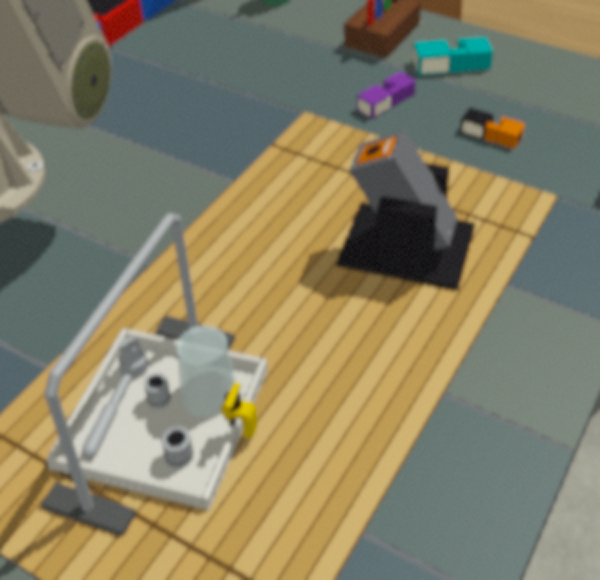

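View pics/si.png

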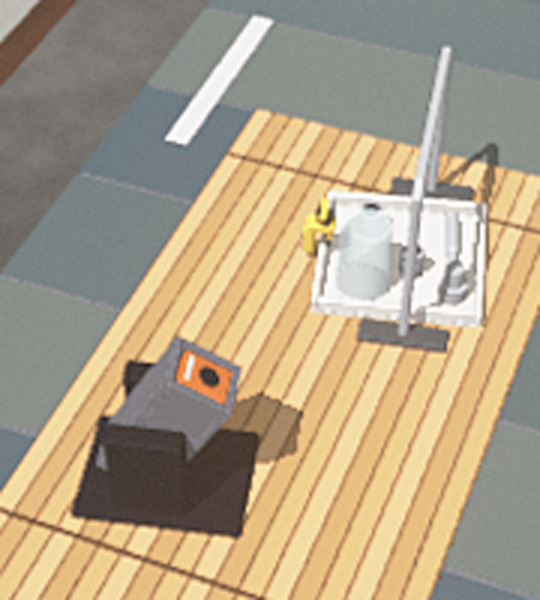

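The candidates are the orange top in the dock at scene (288,205), a smaller orange/black light on the floor at (345,194), and purple and turquoise lights on the floor. The one in the dock fits the description. Next I measure the poses.

```bash
cat > h.py <<'E'
import numpy as np, cv2
from scipy.optimize import least_squares
def proj(i,P,fish=False):
    P=np.atleast_2d(P); c=P@i["world_to_cam"][:3,:3].T+i["world_to_cam"][:3,3]
    if fish:
        r=np.hypot(c[:,0],c[:,1])+1e-12; s=np.arctan2(r,c[:,2])/r
        u=c[:,:2]*s[:,None]
    else: u=c[:,:2]/c[:,2:]
    return u*[i["fx"],i["fy"]]+[i["cx"],i["cy"]]
def plane(i,uv,z,fish=False):
    d=(np.array(uv,float)-[i["cx"],i["cy"]])/[i["fx"],i["fy"]]
    if fish:
        t=np.linalg.norm(d); d=np.r_[d/t*np.sin(t),np.cos(t)]
    else: d=np.r_[d,1]
    R=i["world_to_cam"][:3,:3]; o=-R.T@i["world_to_cam"][:3,3]; v=R.T@d
    return o+v*(z-o[2])/v[2]
def axes(yaw,tilt=np.pi/6):
    c,s=np.cos(yaw),np.sin(yaw); h=np.array([c,s,0]); y=np.array([-s,c,0]); k=np.array([0,0,1])
    return np.cos(tilt)*h+np.sin(tilt)*k, y, np.cos(tilt)*k-np.sin(tilt)*h
def orange(im,box):
    hsv=cv2.cvtColor(im,cv2.COLOR_RGB2HSV); m=cv2.inRange(hsv,(5,140,120),(20,255,255))
    k=np.zeros_like(m); x0,y0,x1,y1=box; k[y0:y1,x0:x1]=m[y0:y1,x0:x1]; return k
def hullstats(m):
    p=np.argwhere(m)[:,::-1].astype(np.int32); return cv2.convexHull(p)
E
python3 - <<'E'
from h import *
from workcell import imaging
I={c:imaging.camera_info(c) for c in("scene","side")}
obs={}
for c,b in(("scene",(270,192,310,215)),("side",(240,170,275,200))):
    im=cv2.imread(f"pics/{c}0.png")[...,::-1].copy()
    h=hullstats(orange(im,b)); M=np.zeros(im.shape[:2],np.uint8); cv2.fillPoly(M,[h],1)
    p=np.argwhere(M)[:,::-1]; obs[c]=(p.mean(0),np.cov(p.T),len(p)); print(c,obs[c], cv2.minAreaRect(h))
def res(v):
    r=[]; x,y,_=axes(v[2]); o=np.array([v[0],v[1],.165])
    g=np.array([o+a*x+b*y for a in np.linspace(-.025,.025,25) for b in np.linspace(-.02,.02,21)])
    for c in I:
        q=proj(I[c],g); m=q.mean(0); C=np.cov(q.T); O=obs[c]
        r+=list(m-O[0])+list((C-O[1])[[0,0,1],[0,1,1]]/8)
    return r
p0=plane(I["scene"],obs["scene"][0],.165); print(p0,plane(I["side"],obs["side"][0],.165))
for y0 in(-.4,0,.4):
    s=least_squares(res,[*p0[:2],y0]); print(s.x,s.cost,np.round(s.fun,2))
for a,b,c in(("scene",(188,240),(126,322)),("side",(339,77),(328,122))): print(plane(I[a],b,.215),plane(I[a],c,.215))
E
```

```text
scene (array([281.81917808, 203.56986301]), array([[55.14303778, -6.21260726],
       [-6.21260726, 17.44359476]]), 365) ((283.5, 204.0), (16.0, 27.0), 90.0)
side (array([257.46534653, 184.78217822]), array([[22.84705187,  8.43022511],
       [ 8.43022511, 15.07669573]]), 202) ((257.5, 185.0), (18.782970428466797, 10.28591251373291), 26.56505012512207)
[0.58325007 0.18488144 0.165     ] [0.59530531 0.19150702 0.165     ]
[0.58902044 0.18779323 0.52549394] 13.971009130022008 [ 2.5   0.06 -3.75 -0.64 -0.45  2.61 -0.29  0.06 -0.06 -0.36]
[0.58902044 0.18779323 0.52550206] 13.97100912685542 [ 2.5   0.06 -3.75 -0.64 -0.45  2.61 -0.29  0.06 -0.06 -0.36]
[0.58902044 0.18779323 0.52553758] 13.971009118937186 [ 2.5   0.06 -3.75 -0.64 -0.45  2.61 -0.29  0.06 -0.06 -0.36]
[ 0.49254072 -0.08459406  0.215     ] [ 0.52858003 -0.31784155  0.215     ]
[ 0.51800858 -0.30679427  0.215     ] [ 0.48175951 -0.07486019  0.215     ]
```

```bash
cat >> h.py <<'E'
def tool(st):
    from scipy.spatial.transform import Rotation as R
    q=st["orientation"]; return st["tcp_pos"],R.from_quat([q[1],q[2],q[3],q[0]]).as_matrix()
def go(st,p,yaw):
    "cm shift in tool axes and twist deg to put the TCP at p with tool-x heading yaw"
    o,R=tool(st); h=np.arctan2(R[1,0],R[0,0]); tw=-np.degrees((yaw-h+np.pi)%(2*np.pi)-np.pi)
    return np.round(R.T@(np.array(p)-o)*100,2),round(float(tw),1)
E
python3 - <<'E'
from h import *
from workcell import *
s=get_state(); i=imaging.camera_info("wrist"); o,R=tool(s); W=i["world_to_cam"]
print("cam in tool",R.T@(-W[:3,:3].T@W[:3,3]-o))
print(go(s,[.36,-.40,.40],np.pi/2),go(s,[.40,-.20,.42],np.pi+.15),go(s,[.5,.16,.42],np.pi+.4))
E
```

```text
cam in tool [ 7.12601247e-02  5.07441376e-05 -1.43981432e-01]
(array([ 17.74,  -6.7 , -16.87]), -67.3) (array([ 29.16, -23.6 , -18.87]), -165.9) (array([ 52.3 , -52.94, -18.87]), 179.8)
```

Request:
play_rows(
  moves=[
    {"claw":0,"delta_pos":[2,-2,-4],"twist":-10},
    {"claw":0,"delta_pos":[5,-4,-8],"twist":-20},
    {"claw":0,"delta_pos":[8,-6,-12],"twist":-30},
    {"claw":0,"delta_pos":[11,-8,-16],"twist":-40},
    {"claw":0,"delta_pos":[14,-10,-18.9],"twist":-50},
    {"claw":0,"delta_pos":[17,-12.5,-18.9],"twist":-60},
    {"claw":0,"delta_pos":[20,-15,-18.9],"twist":-70},
    {"claw":0,"delta_pos":[23,-18,-18.9],"twist":-80},
    {"claw":0,"delta_pos":[25,-20,-18.9],"twist":-90},
    {"claw":0,"delta_pos":[27,-21.5,-18.9],"twist":-100},
    {"claw":0,"delta_pos":[28.5,-22.8,-18.9],"twist":-110},
    {"claw":0,"delta_pos":[29.2,-23.6,-18.9],"twist":-120},
  ],
)

```text
clock: 2.85
tcp_pos: [0.4007, -0.1989, 0.4205]
orientation: [0.0, 0.316, 0.949, -0.0]
wrist_force: [-0.0, -0.5, -0.3]
finger_gap: 0.0001
```

Request:
play_rows(
  moves=[
    {"claw":0,"delta_pos":[0,0,0],"twist":-10},
    {"claw":0,"delta_pos":[0,0,0],"twist":-20},
    {"claw":0,"delta_pos":[0,0,0],"twist":-30},
    {"claw":0,"delta_pos":[0,0,0],"twist":-40},
    {"claw":0,"delta_pos":[0,0,0],"twist":-46},
    {"claw":0,"delta_pos":[0,0,0],"twist":-46},
    {"claw":0,"delta_pos":[0,0,0],"twist":-46},
  ],
)

```text
clock: 3.72
tcp_pos: [0.4003, -0.1998, 0.4204]
orientation: [0.0, -0.075, 0.997, -0.0]
wrist_force: [-0.2, 0.5, -0.5]
finger_gap: 0.0001
```

Run:
```python
from h import *
from workcell import *
import pickle
s=get_state(); i=imaging.camera_info("wrist"); im=imaging.read_camera("wrist"); cv2.imwrite("pics/w1.png",im[...,::-1]); pickle.dump(i,open("w1.pkl","wb"))
print(s["clock"],s["joint_pos"],s["tcp_pos"],s["orientation"],s["finger_gap"])
print(spotter.spot_in("wrist","rail_mid"),spotter.spot_in("wrist","tumbler_center"))
print(go(s,[.48,.15,.42],np.pi+.4))
```

```text
3.725 [-6.42737044e-01  8.11796113e-02  2.18371951e-01  1.70770162e+00
 -6.45988004e-05 -7.93396505e-01] [ 0.40031732 -0.19984182  0.42037424] [ 8.68353842e-05 -7.52585011e-02  9.97164047e-01 -1.18753809e-04] 9.30083686085864e-05
[{'extent': [166.5, 183.2, 374.1, 271.1], 'conf': 0.62}] [{'extent': [281.2, 225.8, 322.1, 275.3], 'conf': 0.76}, {'extent': [468.3, 306.9, 490.4, 336.8], 'conf': 0.58}]
(array([-1.313e+01,  3.339e+01,  3.000e-02]), -14.3)
```

View pics/w1.png

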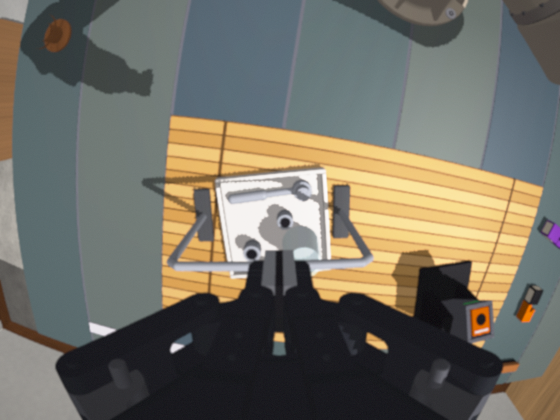

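The wrist picture shows the rod from (172,265) to (370,260). The light's orange top, with its white line on the far side, sits in the dock at (480,320).

Run:
```python
from h import *
import pickle
i=pickle.load(open("w1.pkl","rb"))
im=cv2.imread("pics/w1.png"); 
for a in((190,266),(230,267),(345,263),(360,261)):
    # rod centre: brightness profile
    col=im[250:280,a[0]].mean(1); print(a,col.astype(int).tolist())
for uv in((172,264),(190,266.5),(230,267.5),(345,263),(370,259)): print(uv,plane(i,uv,.215,True))
print(plane(i,(480,320),.165,True))
```

```text
(190, 266) [157, 159, 157, 158, 158, 157, 157, 153, 139, 142, 154, 142, 121, 127, 150, 171, 188, 198, 202, 200, 193, 184, 175, 172, 173, 173, 172, 173, 171, 164]
(230, 267) [209, 209, 211, 214, 213, 213, 215, 222, 230, 236, 228, 178, 130, 129, 149, 173, 190, 200, 203, 203, 204, 214, 224, 224, 216, 202, 197, 194, 186, 177]
(345, 263) [202, 201, 202, 202, 201, 200, 192, 164, 123, 112, 129, 151, 173, 192, 204, 207, 205, 196, 176, 151, 151, 165, 170, 171, 170, 170, 168, 168, 168, 158]
(360, 261) [123, 147, 171, 187, 196, 201, 193, 166, 130, 125, 145, 167, 189, 204, 211, 208, 200, 193, 188, 184, 166, 141, 152, 167, 172, 173, 171, 172, 170, 171]
(172, 264) [ 0.5215428  -0.31596906  0.215     ]
(190, 266.5) [ 0.52059711 -0.29255734  0.215     ]
(230, 267.5) [ 0.51305951 -0.242947    0.215     ]
(345, 263) [ 0.48679442 -0.10659119  0.215     ]
(370, 259) [ 0.47770077 -0.076546    0.215     ]
[0.59478917 0.1867263  0.165     ]
```

Request:
play_rows(
  moves=[
    {"claw":0,"delta_pos":[-1.5,4,0],"twist":-3},
    {"claw":0,"delta_pos":[-3,8,0],"twist":-6},
    {"claw":0,"delta_pos":[-4.5,12,0],"twist":-9},
    {"claw":0,"delta_pos":[-6,16,0],"twist":-12},
    {"claw":0,"delta_pos":[-7.5,20,0],"twist":-14.3},
    {"claw":0,"delta_pos":[-9,24,0],"twist":-14.3},
    {"claw":0,"delta_pos":[-11,28,0],"twist":-14.3},
    {"claw":0,"delta_pos":[-12.5,31.5,0],"twist":-14.3},
    {"claw":0,"delta_pos":[-13.1,33.4,0],"twist":-14.3},
    {"claw":0,"delta_pos":[-13.1,33.4,0],"twist":-14.3},
    {"claw":0,"delta_pos":[-13.1,33.4,0],"twist":-14.3},
  ],
)

```text
clock: 5.25
tcp_pos: [0.4789, 0.1498, 0.4202]
orientation: [-0.0, -0.2, 0.98, -0.0]
wrist_force: [1.1, 0.2, 0.1]
finger_gap: 0.0002
```

Run:
```python
from h import *
from workcell import *
import pickle
s=get_state(); i=imaging.camera_info("wrist"); im=imaging.read_camera("wrist"); cv2.imwrite("pics/w2.png",im[...,::-1]); pickle.dump(i,open("w2.pkl","wb"))
print(s["clock"],s["tcp_pos"],s["orientation"])
u=proj(i,[.592,.19,.165],True)[0]; print(u)
print([(d["extent"],d["conf"]) for d in spotter.spot_in("wrist","lamp_center")])
m=orange(im,(0,0,560,420)); n,l,st,c=cv2.connectedComponentsWithStats(m)
for k in range(1,n):
    if st[k,4]>60: print(st[k],c[k])
cv2.imwrite("pics/w2c.png",cv2.resize(im[200:420,190:450,::-1],None,fx=2.5,fy=2.5))
```

```text
5.25 [0.47894362 0.14979387 0.42023564] [-1.62169562e-04 -1.99511485e-01  9.79895453e-01 -2.04557561e-04]
[274.07592443 261.23015377]
[([424.9, 197.9, 466.9, 246.9], 0.87), ([388.0, 276.9, 419.4, 315.0], 0.79), ([252.4, 243.4, 284.0, 262.7], 0.69), ([472.1, 235.9, 500.2, 299.2], 0.6)]
[  39   10   79   53 1968] [73.00406504 39.21341463]
[ 89  19  65  26 552] [120.29166667  30.24637681]
[155  35  15  14  72] [162.48611111  41.125     ]
[ 136   41  287  122 4397] [260.24971572  91.90038663]
[ 39  65  25   7 104] [54.01923077 67.22115385]
[ 30  77  19  16 248] [39.11290323 85.13306452]
[ 152   76  206  106 3821] [241.38890343 125.78251767]
[   12   109   229   185 14213] [130.41138394 206.22887497]
[ 148  124  182   94 3692] [228.40222102 164.7616468 ]
[306 237  32  23 207] [316.31884058 246.83574879]
[259 245  30  16 169] [268.5147929  250.02366864]
[312 276  36  22 305] [326.23606557 287.39344262]
[392 299  14  14 106] [398.14150943 305.48113208]
```

View pics/w2c.png

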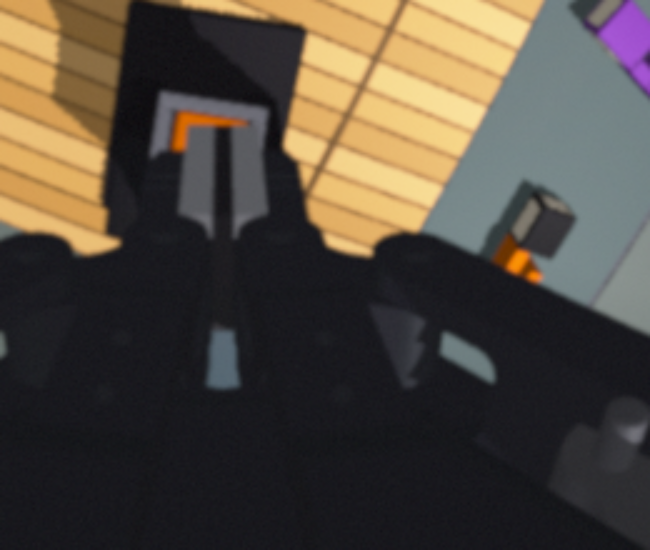

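Run:
```python
from h import *
import pickle
from workcell import imaging
i=pickle.load(open("w2.pkl","rb"))
a=plane(i,(254,236.4),.1475,True); b=plane(i,(297.2,241.6),.1475,True)
d=b-a; print(a,b,np.linalg.norm(d)); yaw=np.arctan2(-d[0],d[1]); print("yaw",yaw)
c=(a+b)/2+.035*np.cos(np.pi/6)*np.array([np.cos(yaw),np.sin(yaw),0]); print("mouth",c)
# predicted corners of rim and lamp in side/scene, drawn
for y,p in((yaw,c),):
    X,Y,Z=axes(y); P=np.array([p[0],p[1],.165])
    out=[]
    for cam,x0,y0,w,h in(("scene",255,185,65,55),("side",235,165,45,45)):
        I=imaging.camera_info(cam); im=cv2.imread(f"pics/{cam}0.png")[y0:y0+h,x0:x0+w]; k=9 if cam=="side" else 6; im=cv2.resize(im,None,fx=k,fy=k,interpolation=2)
        for q,col in((.035,.03),(255,0,0)),((.025,.02),(0,255,0)):
            g=np.array([P+sx*q[0]*X+sy*q[1]*Y for sx,sy in((1,1),(1,-1),(-1,-1),(-1,1))])
            u=((proj(I,g)-[x0,y0]+.5)*k).astype(int); cv2.polylines(im,[u],True,col,1)
        out.append(cv2.resize(im,(400,400)))
    cv2.imwrite("pics/ov.png",np.hstack(out))
```

```text
[0.57579154 0.15301242 0.1475    ] [0.5596284  0.21085162 0.1475    ] 0.06005514784190346
yaw 0.27249826515773556
mouth [0.59690244 0.19008984 0.1475    ]
```

View pics/ov.png

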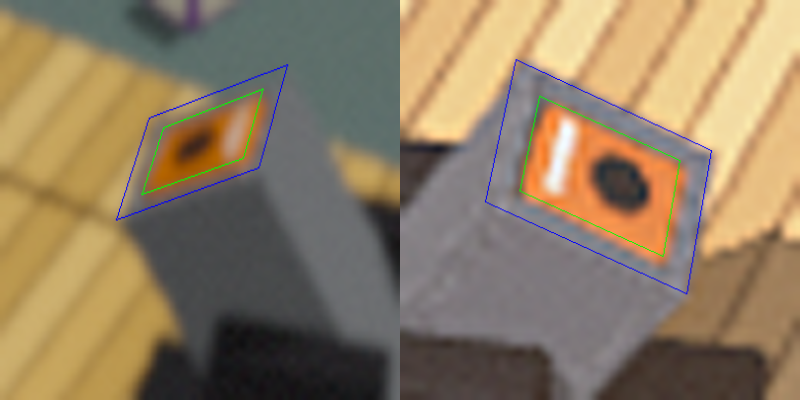

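The overlay matches both views: the mouth is at (0.597, 0.190, 0.165) with yaw 0.272. Next I go to a pre-press point 25 mm out along the dock axis.

Run:
```python
from h import *
from workcell import get_state
M=np.array([.597,.190,.165]); yaw=.272; X,Y,Z=axes(yaw); h=np.array([np.cos(yaw),np.sin(yaw),0])
s=get_state(); print(go(s,M-.010*h+.025*Z,np.pi+yaw))
```

```text
(array([-10.22,  -0.57,  23.38]), 7.4)
```

Request:
play_rows(
  moves=[
    {"claw":0,"delta_pos":[-2,-0.1,4],"twist":2},
    {"claw":0,"delta_pos":[-4,-0.2,8],"twist":4},
    {"claw":0,"delta_pos":[-6,-0.4,12],"twist":6},
    {"claw":0,"delta_pos":[-8,-0.5,16],"twist":7.4},
    {"claw":0,"delta_pos":[-9.5,-0.6,20],"twist":7.4},
    {"claw":0,"delta_pos":[-10.2,-0.6,22.5],"twist":7.4},
    {"claw":0,"delta_pos":[-10.2,-0.6,23.4],"twist":7.4},
    {"claw":0,"delta_pos":[-10.2,-0.6,23.4],"twist":7.4},
  ],
)

```text
clock: 6.35
tcp_pos: [0.575, 0.1839, 0.1864]
orientation: [-0.0, -0.136, 0.991, -0.0]
wrist_force: [-0.1, -0.1, 0.6]
finger_gap: 0.0
```

Request:
play_rows(
  moves=[
    {"claw":0,"delta_pos":[-0.5,0,0.9],"twist":0},
    {"claw":0,"delta_pos":[-1,0,1.73],"twist":0},
    {"claw":0,"delta_pos":[-1.25,0,2.17],"twist":0},
    {"claw":0,"delta_pos":[-1.35,0,2.34],"twist":0},
    {"claw":0,"delta_pos":[-1.45,0,2.51],"twist":0},
    {"claw":0,"delta_pos":[-1.45,0,2.51],"twist":0},
  ],
)

```text
clock: 7.1
tcp_pos: [0.5889, 0.1881, 0.1621]
orientation: [-0.0, -0.136, 0.991, -0.0]
wrist_force: [-2.5, -2.5, 6.1]
finger_gap: 0.0002
```

Request:
play_rows(
  moves=[
    {"claw":0,"delta_pos":[-0.1,0,0.17],"twist":0},
    {"claw":0,"delta_pos":[-0.15,0,0.26],"twist":0},
    {"claw":0,"delta_pos":[-0.2,0,0.35],"twist":0},
    {"claw":0,"delta_pos":[-0.2,0,0.35],"twist":0},
  ],
)

```text
clock: 7.6
tcp_pos: [0.5908, 0.1886, 0.1587]
orientation: [-0.0, -0.136, 0.991, -0.0]
wrist_force: [-3.0, -2.0, 7.1]
finger_gap: -0.0
```

Request:
play_rows(
  moves=[
    {"claw":0,"delta_pos":[-0.1,0,0.17],"twist":0},
    {"claw":0,"delta_pos":[-0.15,0,0.26],"twist":0},
    {"claw":0,"delta_pos":[-0.2,0,0.35],"twist":0},
    {"claw":0,"delta_pos":[-0.2,0,0.35],"twist":0},
  ],
)

```text
clock: 8.1
tcp_pos: [0.5927, 0.1891, 0.1553]
orientation: [-0.0, -0.136, 0.991, -0.0]
wrist_force: [-3.2, -2.7, 6.3]
finger_gap: 0.0002
```

Request:
play_rows(
  moves=[
    {"claw":0,"delta_pos":[-0.1,0,0.17],"twist":0},
    {"claw":0,"delta_pos":[-0.15,0,0.26],"twist":0},
    {"claw":0,"delta_pos":[-0.15,0,0.26],"twist":0},
  ],
)

```text
clock: 8.48
tcp_pos: [0.5929, 0.1892, 0.1549]
orientation: [-0.0, -0.136, 0.991, -0.001]
wrist_force: [-11.5, -4.0, 19.6]
finger_gap: -0.0001
```

At the stop, so the latch must have let go. I retract and look.

Request:
play_rows(
  moves=[
    {"claw":0,"delta_pos":[0.5,0,-0.9],"twist":0},
    {"claw":0,"delta_pos":[1.5,0,-2.6],"twist":0},
    {"claw":0,"delta_pos":[3,0,-5.2],"twist":0},
    {"claw":8.5,"delta_pos":[4.5,0,-8],"twist":0},
    {"claw":8.5,"delta_pos":[5,0,-11],"twist":0},
    {"claw":8.5,"delta_pos":[5,0,-12],"twist":0},
    {"claw":8.5,"delta_pos":[5,0,-12],"twist":0},
  ],
)

```text
clock: 9.35
tcp_pos: [0.5469, 0.1766, 0.272]
orientation: [0.001, -0.136, 0.991, 0.0]
wrist_force: [-0.2, 0.6, -0.6]
finger_gap: 0.0721
```

Run:
```python
from h import *
from workcell import *
M=np.array([.597,.190,.165]); yaw=.272; X,Y,Z=axes(yaw)
s=get_state(); print(s["clock"],s["tcp_pos"],s["finger_gap"])
out=[]
for cam,x0,y0,w,h in(("wrist",190,200,180,140),("side",225,140,72,56)):
    i=imaging.camera_info(cam); im=imaging.read_camera(cam); im=im[y0:y0+h,x0:x0+w,::-1]; k=400/w; im=cv2.resize(im,None,fx=k,fy=k,interpolation=2)
    for e in(0,.04):
        g=np.array([M+e*Z+a*.025*X+b*.02*Y for a,b in((1,1),(1,-1),(-1,-1),(-1,1))])
        u=((proj(i,g,cam=="wrist")-[x0,y0]+.5)*k).astype(int); cv2.polylines(im,[u],True,(0,255,0),1)
    out.append(im)
cv2.imwrite("pics/ov2.png",np.hstack([cv2.resize(o,(400,311)) for o in out]))
# TCP targets: grasp point s above rim on axis; TCP 19 mm below it
t=M+.027*Z-[0,0,.019]; print(go(s,t,np.pi+yaw),go(s,t+[0,0,.06],np.pi+yaw))
```

```text
9.35 [0.54693186 0.17661583 0.27202004] 0.07209714728904991
(array([-3.82, -0.06, 10.27]), 0.1) (array([-3.83, -0.06,  4.27]), 0.1)
```

View pics/ov2.png

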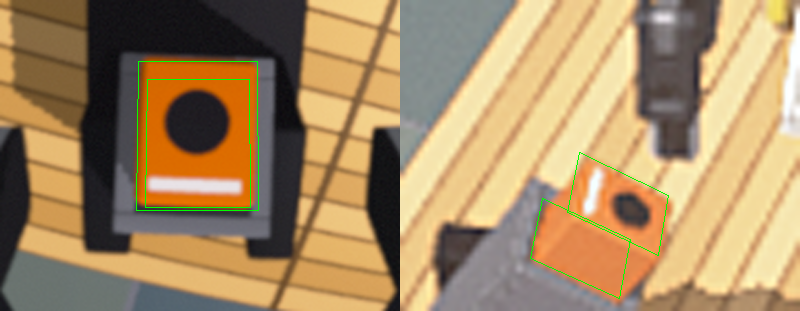

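The light stands 40 mm out, its outline matches the prediction, and the white line is on the far side. I grasp it now.

Request:
play_rows(
  force=40,
  moves=[
    {"claw":8.5,"delta_pos":[-2,0,2],"twist":0},
    {"claw":8.5,"delta_pos":[-3.8,-0.1,5],"twist":0},
    {"claw":8.5,"delta_pos":[-3.8,-0.1,8],"twist":0},
    {"claw":8.5,"delta_pos":[-3.8,-0.1,9.8],"twist":0},
    {"claw":8.5,"delta_pos":[-3.8,-0.1,10.3],"twist":0},
    {"claw":8.5,"delta_pos":[-3.8,-0.1,10.3],"twist":0},
    {"claw":3.5,"delta_pos":[-3.8,-0.1,10.3],"twist":0},
    {"claw":3.5,"delta_pos":[-3.8,-0.1,10.3],"twist":0},
    {"claw":3.5,"delta_pos":[-3.8,-0.1,10.3],"twist":0},
    {"claw":3.5,"delta_pos":[-3.8,-0.1,10.3],"twist":0},
    {"claw":3.5,"delta_pos":[-3.8,-0.1,10.3],"twist":0},
    {"claw":3.5,"delta_pos":[-3.8,-0.1,10.3],"twist":0},
  ],
)

```text
clock: 10.95
tcp_pos: [0.5838, 0.1859, 0.1695]
orientation: [0.001, -0.136, 0.991, 0.0]
wrist_force: [-0.1, -0.1, 4.9]
finger_gap: 0.04
```

Request:
play_rows(
  moves=[
    {"claw":3.5,"delta_pos":[0.5,0,-0.87],"twist":0},
    {"claw":3.5,"delta_pos":[1.25,0,-2.17],"twist":0},
    {"claw":3.5,"delta_pos":[2,0,-3.46],"twist":0},
    {"claw":3.5,"delta_pos":[2.75,0,-4.76],"twist":0},
    {"claw":3.5,"delta_pos":[3.5,0,-6.06],"twist":0},
    {"claw":3.5,"delta_pos":[4.25,0,-7.36],"twist":0},
    {"claw":3.5,"delta_pos":[5,0,-8.66],"twist":0},
    {"claw":3.5,"delta_pos":[5.75,0,-9.96],"twist":0},
    {"claw":3.5,"delta_pos":[6.5,0,-11.26],"twist":0},
    {"claw":3.5,"delta_pos":[6.5,0,-12.5],"twist":0},
    {"claw":3.5,"delta_pos":[6.5,0,-13.5],"twist":0},
    {"claw":3.5,"delta_pos":[6.5,0,-13.5],"twist":0},
  ],
)

```text
clock: 12.45
tcp_pos: [0.5213, 0.1683, 0.3044]
orientation: [0.001, -0.136, 0.991, -0.0]
wrist_force: [-0.6, -0.7, -3.8]
finger_gap: 0.0398
```

Run:
```python
from h import *
from workcell import *
s=get_state(); print(s["clock"],s["tcp_pos"],s["finger_gap"],s["wrist_force"])
ims={}
for c in("scene","side","wrist"):
    ims[c]=imaging.read_camera(c); cv2.imwrite(f"pics/{c}3.png",ims[c][...,::-1])
    r=spotter.spot_in(c,"rail_mid"); print(c,[(np.round(d["extent"]).tolist(),round(d["conf"],2)) for d in r])
pts={}
o=[]
for c,P in(("scene",s["tcp_pos"]),("side",s["tcp_pos"])):
    u=proj(imaging.camera_info(c),P-[0,0,.03])[0].astype(int); print(c,u)
    o.append(cv2.resize(ims[c][max(0,u[1]-45):u[1]+45,u[0]-45:u[0]+45,::-1],(400,400),interpolation=2))
cv2.imwrite("pics/hold.png",np.hstack(o))
```

```text
12.45 [0.52133301 0.16833448 0.30441249] 0.03979294118954998 [-0.61517411 -0.67128059 -3.80661946]
scene [([120.0, 238.0, 217.0, 397.0], 0.64), ([174.0, 315.0, 183.0, 336.0], 0.42)]
side [([311.0, 76.0, 347.0, 177.0], 0.86), ([337.0, 129.0, 343.0, 163.0], 0.72)]
wrist [([1.0, 67.0, 135.0, 136.0], 0.98)]
scene [256 165]
side [285 157]
```

View pics/hold.png

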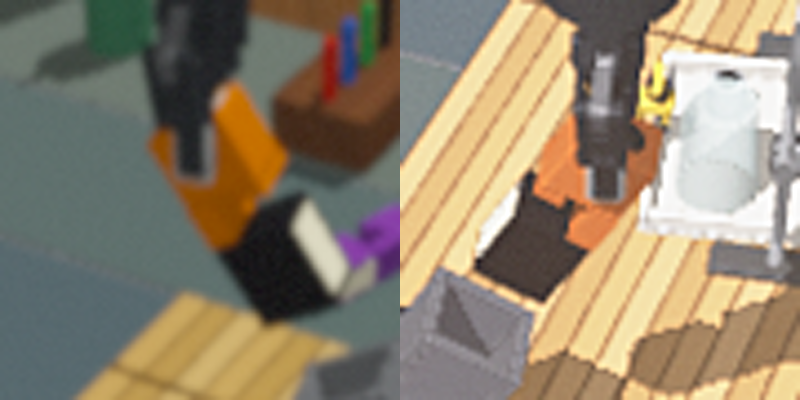

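The light is out and held at about 30° lean. I check the held pose and the rail model with overlays.

```bash
cat > ov.py <<'E'
from h import *
from workcell import *
import pickle,sys
M=np.array([.597,.190,.165]); yaw=.272; X,Y,Z=axes(yaw); T0=np.array([.5838,.1859,.1695])
s=get_state(); C=M-.0265*Z+s["tcp_pos"]-T0
rm=np.array([float(sys.argv[1]),float(sys.argv[2]),.215]); ry=float(sys.argv[3]); ryv=np.array([-np.sin(ry),np.cos(ry),0])
rail=np.array([rm-.125*ryv-[0,0,.03],rm-.125*ryv-[0,0,.012],rm-.113*ryv,rm+.113*ryv,rm+.125*ryv-[0,0,.012],rm+.125*ryv-[0,0,.2]])
o=[]
def dr(im,i,P,x0,y0,k,col,f=False,cl=False): cv2.polylines(im,[np.round((proj(i,P,f)-[x0,y0]+.5)*k*16).astype(int)],cl,col,1,cv2.LINE_AA,4)
for c,f in(("scene","scene3"),("side","side3")):
    i=imaging.camera_info(c); u=proj(i,C)[0].astype(int); x0,y0=u[0]-35,u[1]-30; im=cv2.resize(cv2.imread(f"pics/{f}.png")[y0:y0+60,x0:x0+70],(400,343),interpolation=2); k=400/70
    for z in(-.0665,.0215,.0665): dr(im,i,np.array([C+z*Z+a*.025*X+b*.02*Y for a,b in((1,1),(1,-1),(-1,-1),(-1,1))]),x0,y0,k,(0,255,0),cl=True)
    o.append(im)
q=[]
for c,f,x0,y0,w in(("scene","scene3",115,228,110),("side","side3",300,70,60)):
    i=imaging.camera_info(c); k=400/w; h=int(w*.64) if c=="side" else 110
    im=cv2.resize(cv2.imread(f"pics/{f}.png")[y0:y0+h,x0:x0+w],None,fx=k,fy=k,interpolation=2); dr(im,i,rail,x0,y0,k,(0,0,255)); q.append(cv2.resize(im,(266,257)))
i=pickle.load(open("w1.pkl","rb")); im=cv2.resize(cv2.imread("pics/w1.png")[235:290,160:380],(268*2,134*2),interpolation=2); dr(im,i,rail,160,235,268*2/220,(0,0,255),True); q.append(cv2.resize(im,(268,257)))
cv2.imwrite("pics/"+sys.argv[4],np.vstack([np.hstack(o),np.hstack(q)]))
E
python3 ov.py .503 -.196 .16 ov3.png
```

```text
(no output)
```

View pics/ov3.png

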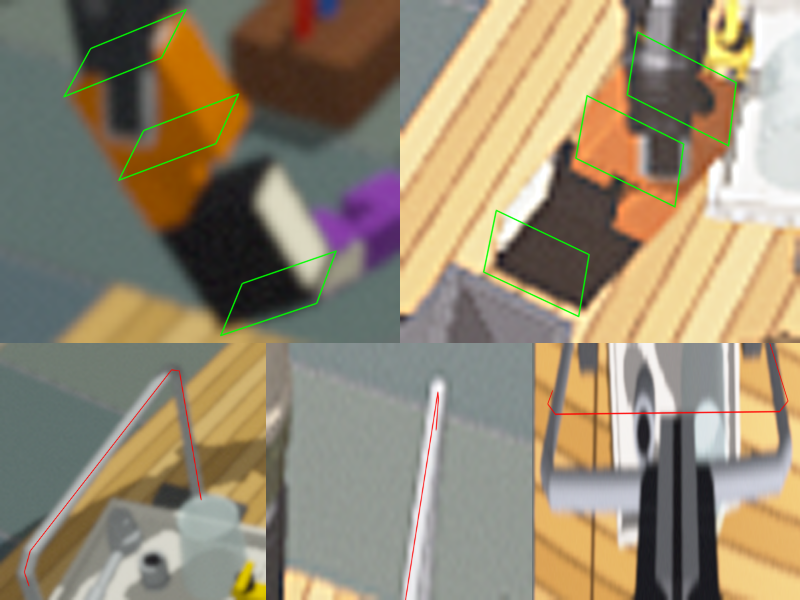

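Run:
```python
from h import *
from workcell import *
import pickle
W1=pickle.load(open("w1.pkl","rb"))
rm=np.array([.503,-.196,.215]); ry=.17; v=np.array([-np.sin(ry),np.cos(ry),0])
for c,f,i in(("scene","scene3",imaging.camera_info("scene")),("side","side3",imaging.camera_info("side")),("w1","w1",W1)):
    g=cv2.imread(f"pics/{f}.png").astype(np.float32); F=c=="w1"
    print(c)
    for t in np.arange(-.10,.11,.02):
        p=rm+t*v; a,b=proj(i,np.array([p,p+.001*v]),F); d=(b-a)/np.linalg.norm(b-a); n=np.array([-d[1],d[0]])
        mm=1/np.linalg.norm(proj(i,np.array([p,p+.001*np.array([v[1],-v[0],0])]),F)[1]-a)
        # average along the rod over 5 px
        off=np.arange(-9,9.01,.5); prof=[]
        for o in off:
            q=np.array([a+o*n+k*d for k in np.linspace(-3,3,7)],np.float32)[None]
            prof.append(cv2.remap(g,q[...,0].astype(np.float32),q[...,1].astype(np.float32),1).mean((0,1)).max()-0)
        print(round(t,2),f"mm/px {mm:.1f}",np.round(n,1),np.array(prof).astype(int)[::1].tolist())
```

```text
scene
-0.1 mm/px 2.1 [0.8 0.6] [103, 97, 90, 83, 76, 72, 70, 71, 77, 91, 108, 124, 140, 155, 168, 179, 185, 189, 188, 185, 177, 168, 156, 142, 128, 118, 112, 110, 111, 113, 115, 116, 117, 118, 118, 118, 117]
-0.08 mm/px 2.1 [0.8 0.6] [112, 112, 112, 111, 111, 110, 108, 105, 103, 104, 110, 121, 137, 154, 168, 179, 185, 188, 188, 183, 176, 166, 155, 142, 133, 125, 120, 116, 113, 112, 112, 114, 116, 117, 117, 117, 117]
-0.06 mm/px 2.2 [0.8 0.6] [112, 112, 112, 112, 112, 112, 112, 112, 114, 116, 122, 131, 144, 157, 169, 178, 185, 188, 187, 183, 175, 167, 160, 161, 167, 174, 180, 181, 176, 167, 155, 142, 131, 123, 118, 117, 117]
-0.04 mm/px 2.2 [0.8 0.6] [112, 112, 112, 112, 113, 112, 112, 112, 114, 117, 124, 134, 146, 159, 170, 180, 185, 188, 187, 182, 174, 166, 162, 165, 173, 183, 191, 197, 199, 199, 196, 191, 184, 176, 170, 165, 161]
-0.02 mm/px 2.2 [0.8 0.6] [112, 112, 112, 112, 112, 112, 112, 112, 113, 117, 123, 133, 145, 159, 171, 180, 185, 188, 186, 181, 173, 165, 162, 165, 173, 183, 192, 197, 200, 202, 201, 200, 198, 195, 190, 185, 181]
0.0 mm/px 2.3 [0.8 0.6] [112, 112, 112, 112,
[... 5082 characters left out ...]
2, 31, 31, 31, 32, 31, 31, 32, 33, 34, 35, 34, 34, 33, 32, 32, 33, 33, 34]
0.06 mm/px 1.3 [0. 1.] [212, 212, 213, 213, 209, 204, 188, 171, 152, 136, 135, 136, 147, 158, 169, 181, 191, 201, 207, 212, 213, 214, 214, 214, 214, 216, 219, 225, 230, 235, 234, 233, 231, 229, 228, 227, 227]
0.08 mm/px 1.3 [0. 1.] [238, 228, 219, 207, 195, 187, 179, 161, 142, 131, 125, 136, 148, 159, 171, 182, 193, 201, 209, 213, 216, 216, 216, 210, 203, 192, 191, 196, 202, 212, 222, 225, 228, 229, 229, 229, 229]
0.1 mm/px 1.4 [0. 1.] [246, 246, 246, 246, 241, 234, 212, 183, 156, 132, 128, 138, 149, 161, 173, 184, 193, 202, 209, 214, 216, 216, 214, 209, 206, 212, 219, 225, 225, 221, 214, 203, 203, 208, 213, 222, 227]
```

Rod refined: middle (0.5018, -0.196), yaw 0.17, and all three views agree within about 1 mm. The held light looks a few mm higher in the jaws than predicted, so I test that.

Run:
```python
from h import *
from workcell import *
M=np.array([.597,.190,.165]); yaw=.272; X,Y,Z=axes(yaw); T0=np.array([.5838,.1859,.1695])
s=get_state(); C=M-.0265*Z+s["tcp_pos"]-T0
o=[]
for c,dx,dy in(("scene",35,30),("side",35,30),("wrist",50,43)):
    i=imaging.camera_info(c); F=c=="wrist"; u=proj(i,C+(.0665*Z if F else 0),F)[0].astype(int); x0,y0=u[0]-dx,u[1]-dy; k=400/(2*dx)
    im=cv2.imread(f"pics/{c}3.png")[y0:y0+2*dy,x0:x0+2*dx]; im=cv2.resize(im,(400,int(2*dy*k)),interpolation=2)
    for up,col in((0,(0,255,0)),(.006,(255,255,0))):
        c0=C+[0,0,up]
        prof=[(25,66.5),(25,13.5),(8,13.5),(8,21.5),(-8,21.5),(-8,-6.5),(25,-6.5),(25,-66.5),(-25,-66.5),(-25,66.5)]
        yy=-.02 if c=="scene" else .02
        P=[c0+a/1e3*X+b/1e3*Z+yy*Y for a,b in prof] if not F else [c0+.0665*Z+a*.025*X+b*.02*Y for a,b in((1,1),(1,-1),(-1,-1),(-1,1))]
        cv2.polylines(im,[np.round((proj(i,np.array(P),F)-[x0,y0]+.5)*k*16).astype(int)],True,col,1,cv2.LINE_AA,4)
    o.append(im[:343])
    if F: print(im.shape)
o.append(np.zeros((343,400,3),np.uint8)); hh=min(x.shape[0] for x in o[:3])
cv2.imwrite("pics/ov4.png",np.vstack([np.hstack([x[:hh] for x in o[:2]]),np.hstack([o[2][:hh],o[3][:hh]])])[:600])
```

```text
(344, 400, 3)
```

View pics/ov4.png

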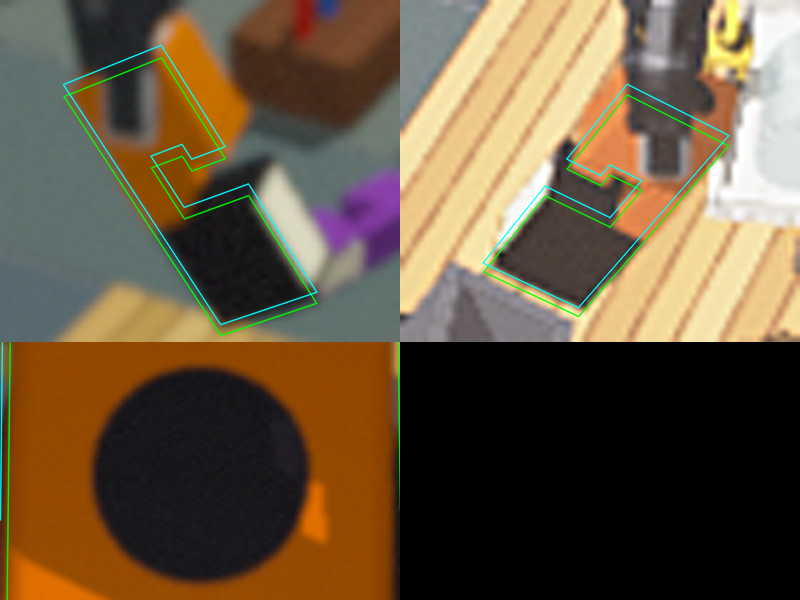

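```bash
cat > plan.py <<'E'
from h import *
from workcell import get_state
rm=np.array([.5018,-.196,.215]); ry=.17; X,Y,Z=axes(ry); h=np.array([np.cos(ry),np.sin(ry),0]); k=np.array([0,0,1.])
gap=.0248*h-.0184*k; seat=.0188*h-.008*k
s=get_state(); pre=rm-gap-.045*X; ins=rm-gap+.0*X; hang=rm-seat
if __name__=="__main__":
    for n,p in(("way",np.r_[(pre-.02*h)[:2],.36]),("pre-high",pre+.06*k-.02*h),("pre",pre),("ins",ins),("hang",hang)): print(n,p,go(s,p,np.pi+ry))
E
python3 plan.py
```

```text
way [ 0.41923644 -0.2101726   0.36      ] (array([ 19.95, -33.71,  -5.68]), 5.9)
pre-high [ 0.41923644 -0.2101726   0.2709    ] (array([ 19.94, -33.71,   3.23]), 5.9)
pre [ 0.43894813 -0.20678895  0.2109    ] (array([ 17.94, -33.92,   9.22]), 5.9)
ins [ 0.4773575  -0.20019572  0.2334    ] (array([ 14.07, -34.32,   6.97]), 5.9)
hang [ 0.48327101 -0.19918063  0.223     ] (array([ 13.47, -34.38,   8.01]), 5.9)
```

Request:
play_rows(
  moves=[
    {"claw":3.5,"delta_pos":[1,-1,-2],"twist":1},
    {"claw":3.5,"delta_pos":[3,-4,-4],"twist":2},
    {"claw":3.5,"delta_pos":[5,-7.5,-5.7],"twist":3},
    {"claw":3.5,"delta_pos":[7.5,-11,-5.7],"twist":4},
    {"claw":3.5,"delta_pos":[10,-15,-5.7],"twist":5},
    {"claw":3.5,"delta_pos":[12.5,-19,-5.7],"twist":5.9},
    {"claw":3.5,"delta_pos":[15,-23,-5.7],"twist":5.9},
    {"claw":3.5,"delta_pos":[17,-27,-5.7],"twist":5.9},
    {"claw":3.5,"delta_pos":[19,-30.5,-5.7],"twist":5.9},
    {"claw":3.5,"delta_pos":[19.8,-33,-5.7],"twist":5.9},
    {"claw":3.5,"delta_pos":[19.9,-33.7,-5.7],"twist":5.9},
    {"claw":3.5,"delta_pos":[19.9,-33.7,-5.7],"twist":5.9},
  ],
)

```text
clock: 14.25
tcp_pos: [0.4198, -0.2098, 0.3603]
orientation: [-0.0, -0.085, 0.996, 0.0]
wrist_force: [-0.4, -0.2, -3.0]
finger_gap: 0.0396
```

Request:
play_rows(
  moves=[
    {"claw":3.5,"delta_pos":[0,0,3],"twist":0},
    {"claw":3.5,"delta_pos":[0,0,6],"twist":0},
    {"claw":3.5,"delta_pos":[0,0,9],"twist":0},
    {"claw":3.5,"delta_pos":[-0.5,0,11],"twist":0},
    {"claw":3.5,"delta_pos":[-1.2,0,13],"twist":0},
    {"claw":3.5,"delta_pos":[-2,0,14.9],"twist":0},
    {"claw":3.5,"delta_pos":[-2,0,14.9],"twist":0},
    {"claw":3.5,"delta_pos":[-2,0,14.9],"twist":0},
  ],
)

```text
clock: 15.25
tcp_pos: [0.4324, -0.2073, 0.2109]
orientation: [-0.008, -0.084, 0.996, -0.002]
wrist_force: [-23.8, -11.0, 3.8]
finger_gap: 0.0384
```

```bash
cat > look.py <<'E'
from plan import *
from workcell import *
import sys
T=s["tcp_pos"]; print(s["clock"],T,s["orientation"],s["wrist_force"],s["finger_gap"])
G=T+gap; c0=G-.0035*Z; o=[]
for c,dx in(("scene",38),("side",32)):
    i=imaging.camera_info(c); u=proj(i,G)[0].astype(int); x0,y0=u[0]-dx,u[1]-dx; kk=400/(2*dx)
    im=imaging.read_camera(c); cv2.imwrite(f"pics/{c}_{sys.argv[1]}.png",im[...,::-1]); im=cv2.resize(im[y0:y0+2*dx,x0:x0+2*dx,::-1],(400,400),interpolation=2)
    prof=[(25,66.5),(25,13.5),(8,13.5),(8,21.5),(-8,21.5),(-8,-6.5),(25,-6.5),(25,-66.5),(-25,-66.5),(-25,66.5)]
    P=np.array([c0+a/1e3*X+b/1e3*Z+(-.02 if c=="scene" else .02)*Y for a,b in prof])
    cv2.polylines(im,[np.round((proj(i,P)-[x0,y0]+.5)*kk*16).astype(int)],True,(255,255,0),1,cv2.LINE_AA,4)
    cv2.polylines(im,[np.round((proj(i,np.array([rm-.11*Y,rm+.11*Y]))-[x0,y0]+.5)*kk*16).astype(int)],False,(0,0,255),1,cv2.LINE_AA,4)
    o.append(im)
cv2.imwrite(f"pics/look_{sys.argv[1]}.png",np.hstack(o))
E
python3 look.py a; python3 plan.py | tail -2
```

```text
15.25 [ 0.43238091 -0.20729652  0.21086625] [-0.00805566 -0.08372396  0.99645437 -0.00202568] [-23.81756657 -10.95603252   3.80479866] 0.03842252757419814
ins [ 0.4773575  -0.20019572  0.2334    ] (array([-4.52, -0.06, -2.33]), -0.1)
hang [ 0.48327101 -0.19918063  0.223     ] (array([-5.13, -0.05, -1.3 ]), -0.1)
```

View pics/look_a.png

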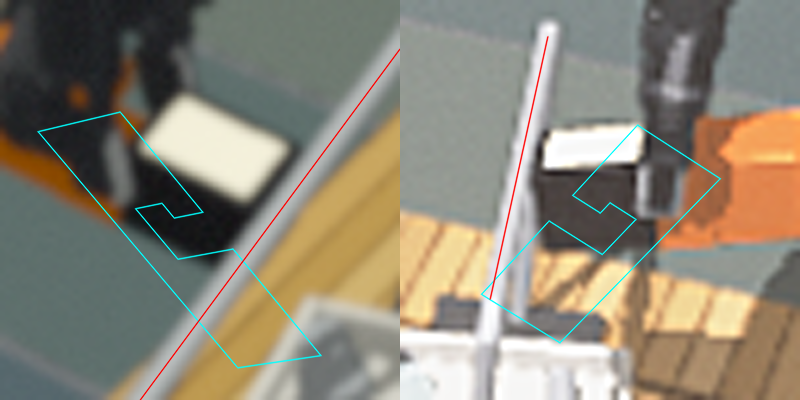

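The light's lower front corner caught the rod on the way down and pivoted in the pads until it was about level. It is still held. I back off, then measure its pose numerically.

Request:
play_rows(
  moves=[
    {"claw":3.5,"delta_pos":[0.5,0,0],"twist":0},
    {"claw":3.5,"delta_pos":[1.5,0,0],"twist":0},
    {"claw":3.5,"delta_pos":[3,0,0],"twist":0},
    {"claw":3.5,"delta_pos":[4,0,0],"twist":0},
    {"claw":3.5,"delta_pos":[4,0,0],"twist":0},
  ],
)

```text
clock: 15.98
tcp_pos: [0.3995, -0.2132, 0.2118]
orientation: [0.0, -0.084, 0.996, -0.0]
wrist_force: [0.6, 0.5, -3.7]
finger_gap: 0.0391
```

```bash
cat > fit.py <<'E'
from h import *
from workcell import *
import sys
from scipy.optimize import differential_evolution
def boxes():
    mm=lambda a:np.array(a)/1e3
    B=[]
    for col,(x0,x1),(z0,z1) in((1,(-25,25),(21.5,66.5)),(1,(8,25),(13.5,21.5)),(1,(-25,-8),(-6.5,21.5)),(2,(-25,25),(-66.5,-6.5))):
        B.append((col,mm([(x,y,z) for x in(x0,x1) for y in(-20,20) for z in(z0,z1)])))
    return B
BX=boxes()
def classify(im,bg):
    d=np.abs(im.astype(int)-bg).max(2)>25
    hsv=cv2.cvtColor(im,cv2.COLOR_RGB2HSV); o=cv2.inRange(hsv,(4,130,60),(19,255,255))>0
    k=np.where(d,3,0); k[d&o]=1; return k       # 0 background, 1 orange, 3 other foreground
def render(i,c,A,shape):
    L=np.zeros(shape,np.uint8); R=i["world_to_cam"]
    items=sorted(BX,key=lambda b:-(R[2,:3]@(c+A.T@b[1].mean(0))))
    for col,v in items: cv2.fillConvexPoly(L,cv2.convexHull(np.round(proj(i,c+v@A)*16).astype(np.int32)),col,shift=4)
    return L
S=np.zeros((4,3))          # [observed][rendered 0,1,2]
S[0]=[0,-1,-1]; S[1]=[-1,1,-1]; S[3]=[0,-.1,.5]
def fit(pics,T,tyaw,bounds,n=1):
    D=[]
    for c,f in pics:
        im=cv2.imread(f)[...,::-1].copy(); bg=cv2.imread(f"pics/{c}0.png")[...,::-1]; i=imaging.camera_info(c)
        u=proj(i,T)[0].astype(int); x0,y0=max(u[0]-75,0),max(u[1]-75,0); K=classify(im,bg)[y0:y0+150,x0:x0+150]
        i=dict(i); i["cx"]-=x0; i["cy"]-=y0; D.append((K,i))
    def pose(p):
        X,Y,Z=axes(tyaw,p[0]); h=np.array([np.cos(tyaw),np.sin(tyaw),0])
        A=np.array([X,Y,Z]); g=T+p[1]*h+p[2]*np.array([0,0,1]); return g,A   # g = lamp centre
    def cost(p):
        g,A=pose(p); return -sum(S[K,render(i,g,A,K.shape)].sum() for K,i in D)
    r=differential_evolution(cost,bounds,seed=1,popsize=25,maxiter=80,tol=1e-6); return r
if __name__=="__main__":
    b=[(-.6,2.2),(-.02,.09),(-.11,.05)]
    T=np.array([.52133,.16833,.30441]); r=fit([("scene","pics/scene3.png"),("side","pics/side3.png")],T,.272,b); print("check",r.x,r.fun)
    s=get_state(); o,R=tool(s); ty=np.arctan2(-R[1,0],-R[0,0]); t=sys.argv[1]
    for c in("scene","side"): cv2.imwrite(f"pics/{c}_{t}.png",imaging.read_camera(c)[...,::-1])
    ps=[(c,f"pics/{c}_{t}.png") for c in("scene","side")]
    print(s["clock"],o,ty,s["wrist_force"],s["finger_gap"])
    for q in(ps,ps[:1],ps[1:]): r=fit(q,o,ty,b); print("now",np.round(r.x,4),r.fun)
E
python3 fit.py b
```

```text
check [ 0.50138585  0.02618227 -0.03046955] -1049.7
15.975 [ 0.39952528 -0.21320222  0.21178345] 0.16917493725717175 [ 0.57654254  0.46440988 -3.70865652] 0.03907475829893936
now [ 1.3151 -0.0064  0.0041] -691.8
now [ 1.2363 -0.0052  0.0028] -249.09999999999997
now [ 1.4049 -0.0065  0.0021] -486.00000000000006
```

```bash
cat > diag.py <<'E'
from fit import *
T=np.array([.52133,.16833,.30441])
for c in("scene","side"):
    im=cv2.imread(f"pics/{c}3.png")[...,::-1].copy(); bg=cv2.imread(f"pics/{c}0.png")[...,::-1]; i=imaging.camera_info(c); K=classify(im,bg)
    for dz in(-.033,-.030,-.027,-.024,-.021,-.018):
        X,Y,Z=axes(.272,.5236); h=np.array([np.cos(.272),np.sin(.272),0]); g=T+.0266*h+[0,0,dz]; L=render(i,g,np.array([X,Y,Z]),K.shape)
        print(c,dz,S[K,L].sum(),"obs/ren:",[[int(((K==a)&(L==b)).sum()) for b in(1,2)] for a in(0,1,3)], (K==1).sum())
    print(c, "orange bbox",np.argwhere(K==1).min(0),np.argwhere(K==1).max(0))
    x,y=np.round(proj(i,T+.0266*h+[0,0,-.024])[0]).astype(int)
    for r in range(y-24,y+26,2): print("".join(".#?o"[[0,3,9,2].index(0)] if 0 else {0:".",1:"O",3:"x"}[v] for v in K[r,x-32:x+32]), "".join(".OB"[v] for v in L[r,x-32:x+32]))
E
python3 diag.py
```

```text
scene -0.033 -1195.9 obs/ren: [[60, 98], [499, 8], [214, 567]] 2298
scene -0.03 -1169.5 obs/ren: [[47, 83], [497, 14], [230, 575]] 2298
scene -0.027 -1171.0 obs/ren: [[43, 71], [488, 24], [245, 579]] 2298
scene -0.024 -1230.4 obs/ren: [[53, 72], [468, 36], [264, 566]] 2298
scene -0.021 -1314.4 obs/ren: [[64, 86], [445, 47], [279, 543]] 2298
scene -0.018 -1406.3 obs/ren: [[75, 97], [417, 60], [298, 519]] 2298
scene orange bbox [69 16] [365 275]
.........xxxxxxxxxxxxxxx.xxOOOOOx............................... ............OOOOOOOOOOOOOOOOOOOOOOO.............................
..........xxxxxxxxxxxxxxxxOOOOOOOx.............................. ...........OOOOOOOOOOOOOOOOOOOOOOOOO............................
..........xxxxxxxxxxxxxxOOOOOOOOOOx............................. .........OOOOOOOOOOOOOOOOOOOOOOOOOOOO...........................
...........xxxxxxxxxxxxxOOOOOOOOOOOx............................ ........OOOOOOOOOOOOOOOOOOOOOOOOOOOOOOO.........................
...........OOOOxxxxxxx..xOOOOOOOOOOOOO.......................... ........OOOOOOOOOOOOOOOOOOOOOOOOOOOOOOOO........................
..
[... 5596 characters left out ...]
BBBBBBBBBBBBBBBBBBBBBB............................
.............xxxxxxxxxxxxxxxxxxxxxxxxx.......................... .............BBBBBBBBBBBBBBBBBBBBBB.............................
..............xxxxxxxxxxxxxxxxxxxxxx............................ .................BBBBBBBBBBBBBBBB...............................
.................xxxxxxxxxxxxxxxxx.............................. .....................BBBBBBBBBB.................................
........xxxx.........xxxxxxxxxxx................................ .........................BBBB...................................
.......xxxxxxxxx.......x.xxxxxx................................. ................................................................
```

The fit says tilt is 75° and the light slid about 58 mm through the pads, so they now hold it near the hook. The plan to recover:
1. Go over the rail.
2. Use the rod to push the head end back through loosely closed pads.
3. Use the rod again to tip the light upright.

Request:
play_rows(
  moves=[
    {"claw":3.5,"delta_pos":[0,0,-2.5],"twist":0},
    {"claw":3.5,"delta_pos":[0,0,-5.5],"twist":0},
    {"claw":3.5,"delta_pos":[-1,0,-8],"twist":0},
    {"claw":3.5,"delta_pos":[-4,0,-8.5],"twist":0},
    {"claw":3.5,"delta_pos":[-8,0,-8.5],"twist":0},
    {"claw":3.5,"delta_pos":[-12,0,-8.5],"twist":0},
    {"claw":3.5,"delta_pos":[-16,0,-8.5],"twist":0},
    {"claw":3.5,"delta_pos":[-19.5,0,-8.5],"twist":0},
    {"claw":3.5,"delta_pos":[-21,0,-8.5],"twist":0},
    {"claw":3.5,"delta_pos":[-21,0,-8.5],"twist":0},
    {"claw":3.5,"delta_pos":[-21,0,-8.5],"twist":0},
  ],
)

```text
clock: 17.45
tcp_pos: [0.6068, -0.1778, 0.2963]
orientation: [-0.0, -0.085, 0.996, 0.0]
wrist_force: [-0.2, -0.1, -3.2]
finger_gap: 0.0388
```

```bash
sed -i '/"check"/d' fit.py; python3 fit.py c
```

```text
17.45 [ 0.60677199 -0.17776501  0.29626995] 0.16994527380732183 [-0.17588795 -0.07188976 -3.23846574] 0.0388263374242492
now [ 1.2932 -0.0042  0.0043] -1379.8
now [ 1.2751 -0.0025  0.0056] -890.0
now [ 1.3151 -0.0061  0.0035] -537.5
```

Request:
play_rows(
  moves=[
    {"claw":3.5,"delta_pos":[0,0,3],"twist":0},
    {"claw":3.5,"delta_pos":[0,0,6],"twist":0},
    {"claw":3.5,"delta_pos":[0,0,8.5],"twist":0},
    {"claw":3.5,"delta_pos":[0,0,10],"twist":0},
    {"claw":3.5,"delta_pos":[1.2,0,10],"twist":0},
    {"claw":3.5,"delta_pos":[2.4,0,10],"twist":0},
  ],
)

```text
clock: 18.3
tcp_pos: [0.5829, -0.1823, 0.1978]
orientation: [0.001, -0.085, 0.996, -0.0]
wrist_force: [0.3, -0.5, -2.5]
finger_gap: 0.0392
```

Request:
play_rows(
  force=20,
  moves=[
    {"claw":3.5,"delta_pos":[0.3,0,0],"twist":0},
    {"claw":3.5,"delta_pos":[0.8,0,0],"twist":0},
    {"claw":3.5,"delta_pos":[1.3,0,0],"twist":0},
    {"claw":3.5,"delta_pos":[1.8,0,0],"twist":0},
    {"claw":3.5,"delta_pos":[1.8,0,0],"twist":0},
  ],
)

```text
clock: 18.92
tcp_pos: [0.5768, -0.1834, 0.2005]
orientation: [0.012, -0.087, 0.996, 0.0]
wrist_force: [28.3, 9.7, -4.6]
finger_gap: 0.0386
```

```bash
python3 fit.py d
```

```text
18.925 [ 0.5767908  -0.18337019  0.20048694] 0.17411539960459893 [28.28241687  9.67864672 -4.62205757] 0.03861746382376374
now [ 1.2909 -0.004   0.003 ] -1089.3
now [ 1.2614 -0.0022  0.0044] -677.0
now [ 1.3804 -0.0073  0.0032] -464.0
```

Request:
play_rows(
  force=20,
  moves=[
    {"claw":3.5,"delta_pos":[0.3,0,0],"twist":0},
    {"claw":3.5,"delta_pos":[0.6,0,0],"twist":0},
    {"claw":3.5,"delta_pos":[0.9,0,0],"twist":0},
  ],
)

```text
clock: 19.4
tcp_pos: [0.5747, -0.1839, 0.2027]
orientation: [0.02, -0.088, 0.996, 0.0]
wrist_force: [48.4, 17.0, -2.1]
finger_gap: 0.0385
```

Request:
play_rows(
  force=20,
  moves=[
    {"claw":3.5,"delta_pos":[-1.4,0,0],"twist":0},
    {"claw":3.8,"delta_pos":[-1.4,0,0],"twist":0},
    {"claw":3.8,"delta_pos":[-1.4,0,0],"twist":0},
    {"claw":3.85,"delta_pos":[-1.4,0,0],"twist":0},
    {"claw":3.85,"delta_pos":[-1.4,0,0],"twist":0},
  ],
)

```text
clock: 20.02
tcp_pos: [0.5741, -0.1839, 0.198]
orientation: [0.004, -0.085, 0.996, -0.0]
wrist_force: [11.7, 3.1, -2.1]
finger_gap: 0.0388
```

Request:
play_rows(
  force=20,
  moves=[
    {"claw":3.9,"delta_pos":[0.3,0,0],"twist":0},
    {"claw":3.9,"delta_pos":[0.6,0,0],"twist":0},
    {"claw":3.9,"delta_pos":[0.6,0,0],"twist":0},
  ],
)

```text
clock: 20.4
tcp_pos: [0.5741, -0.1839, 0.1997]
orientation: [0.011, -0.086, 0.996, 0.0]
wrist_force: [25.7, 7.9, -4.5]
finger_gap: 0.0392
```

Request:
play_rows(
  force=20,
  moves=[
    {"claw":3.95,"delta_pos":[0,0,0],"twist":0},
    {"claw":3.95,"delta_pos":[0,0,0],"twist":0},
    {"claw":3.98,"delta_pos":[0,0,0],"twist":0},
  ],
)

```text
clock: 20.78
tcp_pos: [0.5674, -0.1846, 0.1978]
orientation: [0.003, -0.085, 0.996, -0.0]
wrist_force: [7.5, 1.5, -4.2]
finger_gap: 0.04
```

Loosened to about 39.7 mm, it slides. I keep pulling.

Request:
play_rows(
  force=20,
  moves=[
    {"claw":3.96,"delta_pos":[0.4,0,0],"twist":0},
    {"claw":3.96,"delta_pos":[0.8,0,0],"twist":0},
    {"claw":3.96,"delta_pos":[1.2,0,0],"twist":0},
    {"claw":3.96,"delta_pos":[1.6,0,0],"twist":0},
    {"claw":3.96,"delta_pos":[1.6,0,0],"twist":0},
  ],
)

```text
clock: 21.4
tcp_pos: [0.5547, -0.1869, 0.1988]
orientation: [0.007, -0.086, 0.996, 0.0]
wrist_force: [17.6, 6.1, -2.5]
finger_gap: 0.0397
```

```bash
python3 fit.py e
```

```text
21.4 [ 0.55472456 -0.1869128   0.19876407] 0.17190185689028975 [17.64964164  6.06664313 -2.52602121] 0.039685168623079595
now [ 1.2517e+00  1.9000e-02 -3.0000e-04] -1024.6
now [1.2517e+00 2.0900e-02 4.0000e-04] -705.0
now [1.2519 0.0171 0.    ] -340.6
```

Request:
play_rows(
  force=20,
  moves=[
    {"claw":3.96,"delta_pos":[0.5,0,0],"twist":0},
    {"claw":3.96,"delta_pos":[1.0,0,0],"twist":0},
    {"claw":3.96,"delta_pos":[1.5,0,0],"twist":0},
    {"claw":3.96,"delta_pos":[2.0,0,0],"twist":0},
    {"claw":3.96,"delta_pos":[2.4,0,0],"twist":0},
    {"claw":3.96,"delta_pos":[2.4,0,0],"twist":0},
  ],
)

```text
clock: 22.25
tcp_pos: [0.5329, -0.1907, 0.1996]
orientation: [0.009, -0.086, 0.996, 0.0]
wrist_force: [22.0, 8.1, -0.4]
finger_gap: 0.0401
```

```bash
python3 fit.py f
```

```text
22.25 [ 0.532907   -0.19070655  0.19962627] 0.1727874308890629 [22.02689343  8.12167648 -0.4057886 ] 0.04009557307162561
now [ 1.2497  0.0403 -0.0016] -1254.4
now [ 1.2343e+00  4.0800e-02 -7.0000e-04] -945.0
now [ 1.2591e+00  3.7300e-02 -1.1000e-03] -329.9
```

Pads are now on the grip head, about 44 mm above the light's centre. I tighten, back away, and cross back over the rail.

Request:
play_rows(
  force=30,
  moves=[
    {"claw":3.96,"delta_pos":[-0.7,0,0],"twist":0},
    {"claw":3.5,"delta_pos":[-0.7,0,0],"twist":0},
    {"claw":3.5,"delta_pos":[-0.7,0,0],"twist":0},
    {"claw":3.5,"delta_pos":[-2,0,0],"twist":0},
    {"claw":3.5,"delta_pos":[-3.5,0,-2],"twist":0},
    {"claw":3.5,"delta_pos":[-3.5,0,-5],"twist":0},
    {"claw":3.5,"delta_pos":[-3.5,0,-8],"twist":0},
    {"claw":3.5,"delta_pos":[-2,0,-10],"twist":0},
    {"claw":3.5,"delta_pos":[1,0,-10.5],"twist":0},
    {"claw":3.5,"delta_pos":[5,0,-10.5],"twist":0},
    {"claw":3.5,"delta_pos":[9,0,-10.5],"twist":0},
    {"claw":3.5,"delta_pos":[12,0,-10.5],"twist":0},
  ],
)

```text
clock: 23.85
tcp_pos: [0.4053, -0.2122, 0.3014]
orientation: [-0.001, -0.084, 0.996, 0.0]
wrist_force: [-0.5, 0.4, -3.1]
finger_gap: 0.0398
```

```bash
python3 fit.py g
python3 - <<'E'
from plan import *
for hh,z in((-.16,.30),(-.16,.19),(-.095,.19)): print(hh,go(s,np.r_[(rm+hh*h)[:2],z],np.pi+ry))
E
```

```text
23.85 [ 0.40529225 -0.21220229  0.30141813] 0.1691485827427034 [-0.52585979  0.42441799 -3.09719485] 0.039832515086790116
now [ 1.2518  0.0378 -0.0014] -1284.2999999999997
now [ 1.2527e+00  4.4300e-02 -9.0000e-04] -948.5
now [ 1.2637  0.035  -0.0016] -427.5
-0.16 (array([ 6.13, -0.07,  0.2 ]), -0.2)
-0.16 (array([ 6.1 , -0.08, 11.2 ]), -0.2)
-0.095 (array([-0.4 , -0.06, 11.18]), -0.2)
```

Request:
play_rows(
  moves=[
    {"claw":3.5,"delta_pos":[2,0,0],"twist":0},
    {"claw":3.5,"delta_pos":[4.6,0,0],"twist":0},
    {"claw":3.5,"delta_pos":[5,0,3],"twist":0},
    {"claw":3.5,"delta_pos":[5,0,6],"twist":0},
    {"claw":3.5,"delta_pos":[5,0,9],"twist":0},
    {"claw":3.5,"delta_pos":[5,0,11.2],"twist":0},
    {"claw":3.5,"delta_pos":[5,0,11.2],"twist":0},
    {"claw":3.5,"delta_pos":[3,0,11.2],"twist":0},
    {"claw":3.5,"delta_pos":[1,0,11.2],"twist":0},
    {"claw":3.5,"delta_pos":[0.3,0,11.2],"twist":0},
    {"claw":3.5,"delta_pos":[0.3,0,11.2],"twist":0},
  ],
)

```text
clock: 25.32
tcp_pos: [0.4049, -0.2124, 0.1897]
orientation: [-0.0, -0.086, 0.996, -0.0]
wrist_force: [-0.3, 0.1, -4.0]
finger_gap: 0.0397
```

Request:
play_rows(
  force=20,
  moves=[
    {"claw":3.5,"delta_pos":[-0.8,0,-1.0],"twist":0},
    {"claw":3.5,"delta_pos":[-1.0,0,-1.6],"twist":0},
    {"claw":3.5,"delta_pos":[-1.2,0,-2.4],"twist":0},
    {"claw":3.5,"delta_pos":[-1.4,0,-3.2],"twist":0},
    {"claw":3.5,"delta_pos":[-1.7,0,-3.9],"twist":0},
    {"claw":3.5,"delta_pos":[-1.7,0,-3.9],"twist":0},
  ],
)

```text
clock: 26.08
tcp_pos: [0.4215, -0.2101, 0.2295]
orientation: [0.001, -0.085, 0.996, -0.001]
wrist_force: [-0.4, -0.1, -2.8]
finger_gap: 0.0396
```

```bash
python3 fit.py h
```

```text
26.075 [ 0.42149972 -0.21006195  0.22946658] 0.170012435945101 [-0.37611808 -0.1467296  -2.80176851] 0.03961613307685233
now [ 0.9603  0.0295 -0.0157] -887.3
now [ 0.9692  0.0318 -0.0153] -636.3
now [ 0.9019  0.0257 -0.0151] -288.6
```

Request:
play_rows(
  moves=[
    {"claw":3.5,"delta_pos":[-0.6,0,-1.2],"twist":0},
    {"claw":3.5,"delta_pos":[-1.2,0,-2.1],"twist":0},
    {"claw":3.5,"delta_pos":[-2.0,0,-3.0],"twist":0},
    {"claw":3.5,"delta_pos":[-2.7,0,-3.6],"twist":0},
    {"claw":3.5,"delta_pos":[-3.35,0,-4.1],"twist":0},
    {"claw":3.5,"delta_pos":[-4.1,0,-4.5],"twist":0},
    {"claw":3.5,"delta_pos":[-4.7,0,-4.8],"twist":0},
    {"claw":3.5,"delta_pos":[-4.7,0,-4.8],"twist":0},
  ],
)

```text
clock: 27.18
tcp_pos: [0.4679, -0.2017, 0.2768]
orientation: [0.0, -0.085, 0.996, -0.0]
wrist_force: [-1.9, 0.0, -3.9]
finger_gap: 0.0399
```

```bash
python3 fit.py i
```

```text
27.175 [ 0.46787183 -0.20174108  0.27683509] 0.17035906651333363 [-1.88393365  0.03264733 -3.93245388] 0.03988924728478245
now [ 0.1979 -0.0077 -0.0269] -891.8
now [ 0.2086 -0.0054 -0.0262] -590.0999999999999
now [ 0.2079 -0.008  -0.0259] -319.7
```

The light is now 0.2 rad from upright. I back off to the height for the gap and check it.

Request:
play_rows(
  force=30,
  moves=[
    {"claw":3.5,"delta_pos":[0.8,0,0],"twist":0},
    {"claw":3.5,"delta_pos":[1.8,0,0.5],"twist":0},
    {"claw":3.5,"delta_pos":[1.8,0,2],"twist":0},
    {"claw":3.5,"delta_pos":[1.8,0,3.8],"twist":0},
    {"claw":3.5,"delta_pos":[1.0,0,4.8],"twist":0},
    {"claw":3.5,"delta_pos":[0.4,0,4.8],"twist":0},
    {"claw":3.5,"delta_pos":[0.4,0,4.8],"twist":0},
  ],
)

```text
clock: 28.15
tcp_pos: [0.4641, -0.2026, 0.2288]
orientation: [0.0, -0.085, 0.996, -0.0]
wrist_force: [-0.3, -0.6, -2.8]
finger_gap: 0.0396
```

```bash
python3 fit.py j
cat > look2.py <<'E'
from plan import *
from workcell import *
import sys
th,dh,dz=map(float,sys.argv[2:5]); X,Y,Z=axes(ry,th); c0=s["tcp_pos"]+dh*h+dz*k; o=[]
for c,dx in(("scene",32),("side",28)):
    i=imaging.camera_info(c); u=proj(i,c0)[0].astype(int); x0,y0=u[0]-dx,u[1]-dx; kk=400/(2*dx)
    im=cv2.resize(cv2.imread(f"pics/{c}_{sys.argv[1]}.png")[y0:y0+2*dx,x0:x0+2*dx],(400,400),interpolation=2)
    prof=[(25,66.5),(25,13.5),(8,13.5),(8,21.5),(-8,21.5),(-8,-6.5),(25,-6.5),(25,-66.5),(-25,-66.5),(-25,66.5)]
    P=np.array([c0+a/1e3*X+b/1e3*Z+(-.02 if c=="scene" else .02)*Y for a,b in prof])
    cv2.polylines(im,[np.round((proj(i,P)-[x0,y0]+.5)*kk*16).astype(int)],True,(255,255,0),1,cv2.LINE_AA,4)
    o.append(im)
cv2.imwrite(f"pics/look2_{sys.argv[1]}.png",np.hstack(o))
E
python3 look2.py j .2 -.0048 -.0265
```

```text
28.15 [ 0.4641341  -0.20257002  0.22884056] 0.17059591193026324 [-0.30461636 -0.62616397 -2.79220241] 0.03961124756722036
now [ 0.2107 -0.0067 -0.0268] -640.6
now [ 0.1997 -0.0055 -0.0264] -389.4
now [ 0.2108 -0.0091 -0.0253] -292.0
```

View pics/look2_j.png

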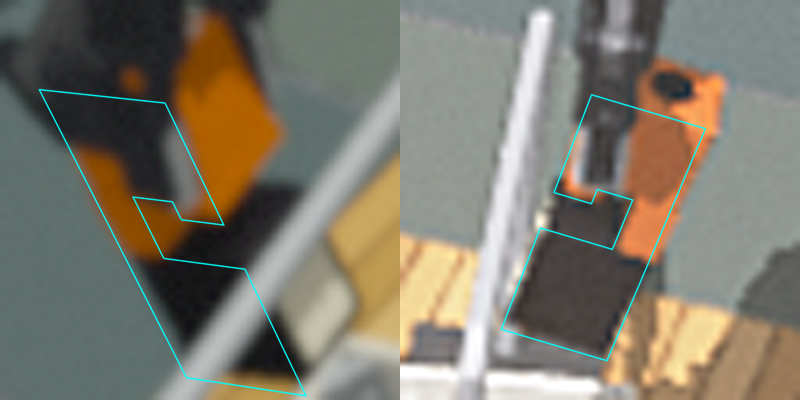

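The overlay matches the hook gap in both views. I insert along the gap.

Request:
play_rows(
  moves=[
    {"claw":3.5,"delta_pos":[-0.6,0,-0.13],"twist":0},
    {"claw":3.5,"delta_pos":[-1.3,0,-0.28],"twist":0},
    {"claw":3.5,"delta_pos":[-2.0,0,-0.43],"twist":0},
    {"claw":3.5,"delta_pos":[-2.7,0,-0.58],"twist":0},
    {"claw":3.5,"delta_pos":[-3.0,0,-0.64],"twist":0},
    {"claw":3.5,"delta_pos":[-3.0,0,-0.64],"twist":0},
  ],
)

```text
clock: 29.0
tcp_pos: [0.493, -0.1973, 0.2349]
orientation: [-0.0, -0.085, 0.996, -0.0]
wrist_force: [0.6, -0.3, -2.7]
finger_gap: 0.0396
```

Request:
play_rows(
  moves=[
    {"claw":3.5,"delta_pos":[-0.5,0,-0.1],"twist":0},
    {"claw":3.5,"delta_pos":[-1.0,0,-0.2],"twist":0},
    {"claw":3.5,"delta_pos":[-1.45,0,-0.3],"twist":0},
    {"claw":3.5,"delta_pos":[-1.45,0,-0.3],"twist":0},
  ],
)

```text
clock: 29.5
tcp_pos: [0.5075, -0.195, 0.238]
orientation: [0.0, -0.085, 0.996, -0.0]
wrist_force: [0.2, -0.6, -2.7]
finger_gap: 0.0397
```

```bash
python3 fit.py l; python3 look2.py l .2 -.0048 -.0265
```

```text
29.5 [ 0.50750648 -0.19497143  0.2380474 ] 0.17023460938476 [ 0.15531189 -0.55336409 -2.68962126] 0.039734723295050095
now [ 0.214  -0.0068 -0.0263] -868.8
now [ 0.1715 -0.0057 -0.0247] -688.5
now [ 0.2312 -0.0082 -0.0236] -218.2
```

Request:
play_rows(
  moves=[
    {"claw":3.5,"delta_pos":[-0.08,0,0.4],"twist":0},
    {"claw":3.5,"delta_pos":[-0.16,0,0.8],"twist":0},
    {"claw":3.5,"delta_pos":[-0.22,0,1.1],"twist":0},
    {"claw":3.5,"delta_pos":[-0.22,0,1.1],"twist":0},
  ],
)

```text
clock: 30.1
tcp_pos: [0.5094, -0.1945, 0.2267]
orientation: [0.0, -0.085, 0.996, 0.0]
wrist_force: [1.4, 0.0, -3.2]
finger_gap: 0.0401
```

Request:
play_rows(
  moves=[
    {"claw":3.5,"delta_pos":[0,0,0.1],"twist":0},
    {"claw":3.5,"delta_pos":[0,0,0.2],"twist":0},
    {"claw":3.5,"delta_pos":[0,0,0.3],"twist":0},
    {"claw":3.5,"delta_pos":[0,0,0.3],"twist":0},
  ],
)

```text
clock: 30.6
tcp_pos: [0.51, -0.1947, 0.2245]
orientation: [0.001, -0.085, 0.996, -0.0]
wrist_force: [2.9, 0.2, -0.2]
finger_gap: 0.0401
```

The rail now carries the weight: the wrist z force went from -3.2 N to -0.2 N. I release.

Request:
play_rows(
  moves=[
    {"claw":3.98,"delta_pos":[0,0,0],"twist":0},
    {"claw":4.1,"delta_pos":[0,0,0],"twist":0},
    {"claw":4.4,"delta_pos":[0,0,0],"twist":0},
    {"claw":5.5,"delta_pos":[0,0,0],"twist":0},
    {"claw":7.5,"delta_pos":[0,0,0],"twist":0},
    {"claw":8.5,"delta_pos":[0,0,0],"twist":0},
    {"claw":8.5,"delta_pos":[0,0,0],"twist":0},
  ],
)

```text
clock: 31.48
tcp_pos: [0.5092, -0.1946, 0.224]
orientation: [-0.0, -0.085, 0.996, -0.0]
wrist_force: [-0.3, 0.1, 0.5]
finger_gap: 0.0852
```

```bash
python3 fit.py m
```

```text
31.475 [ 0.509234   -0.19459819  0.22400372] 0.1699160667114374 [-0.31953681  0.08671918  0.5399192 ] 0.08518804396476813
now [ 0.1104 -0.0075 -0.0245] -831.0
now [ 0.1162 -0.0077 -0.0274] -673.7
now [ 0.1297 -0.008  -0.0234] -177.3
```

It hangs, leaning about 0.11 rad. I retreat straight up.

Request:
play_rows(
  moves=[
    {"claw":8.5,"delta_pos":[0,0,-1],"twist":0},
    {"claw":8.5,"delta_pos":[0,0,-3],"twist":0},
    {"claw":8.5,"delta_pos":[0,0,-6],"twist":0},
    {"claw":8.5,"delta_pos":[0,0,-10],"twist":0},
    {"claw":8.5,"delta_pos":[1,0,-14],"twist":0},
    {"claw":8.5,"delta_pos":[4,0,-16],"twist":0},
    {"claw":8.5,"delta_pos":[8,0,-16],"twist":0},
    {"claw":8.5,"delta_pos":[10,0,-16],"twist":0},
    {"claw":8.5,"delta_pos":[10,0,-16],"twist":0},
    {"claw":8.5,"delta_pos":[10,0,-16],"twist":0},
  ],
)

```text
clock: 32.83
tcp_pos: [0.4113, -0.2116, 0.3839]
orientation: [0.0, -0.085, 0.996, 0.0]
wrist_force: [0.7, -0.0, -0.1]
finger_gap: 0.0851
```

```bash
cat > fin.py <<'E'
from plan import *
from fit import fit
from workcell import *
T=np.array([.5092,-.1946,.224]); o=[]
print(s["clock"],s["wrist_force"])
for c in("scene","side"):
    im=imaging.read_camera(c); cv2.imwrite(f"pics/{c}_z.png",im[...,::-1])
    u=proj(imaging.camera_info(c),T)[0].astype(int); o.append(cv2.resize(im[u[1]-35:u[1]+65,u[0]-50:u[0]+50,::-1],(400,400),interpolation=2))
cv2.imwrite("pics/fin.png",np.hstack(o))
r=fit([(c,f"pics/{c}_z.png") for c in("scene","side")],T,ry,[(-.6,1),(-.04,.04),(-.06,.01)]); print(r.x,r.fun)
Xl,Yl,Zl=axes(ry,r.x[0]); st=T+r.x[1]*h+r.x[2]*k+.0155*Zl-rm; print("seat rel rail",st@h,st@Y,st[2])
for q in("tumbler_center","wrench","socket1"): print(q,[(np.round(d["extent"]).tolist(),round(d["conf"],2)) for d in spotter.spot_in("scene",q)])
E
python3 fin.py
```

```text
32.825 [ 0.7020545  -0.01424988 -0.06065312]
[ 0.11309184 -0.00780422 -0.02694544] -1306.8
seat rel rail -0.0020232253124022903 0.00012786929057764226 -0.002544454527154877
tumbler_center [([189.0, 295.0, 220.0, 338.0], 0.64)]
wrench [([139.0, 307.0, 177.0, 364.0], 0.83)]
socket1 [([172.0, 316.0, 185.0, 337.0], 0.56), ([183.0, 343.0, 198.0, 366.0], 0.48)]
```

View pics/fin.png

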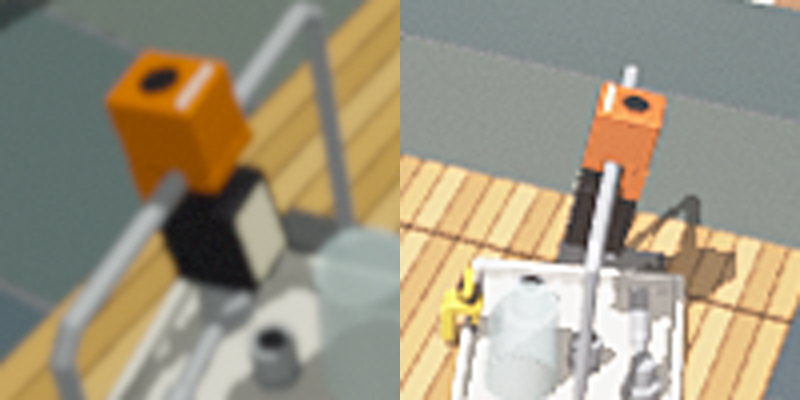

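The light hangs on the rail near its middle. It leans about 0.11 rad and is still, the arm is clear, and the tray items are in place. I hand in.

```bash
python3 -c "
from workcell import env
print(env.hand_in())"
```

```text
the job is handed in; nothing more can be done
None
```

The orange work light now hangs by its hook on the rail, close to the middle, and I handed the job in at about 33 s. No verdict was reported.

**What I did:** I pressed the light in until the carriage stopped and the latch let go. It sprang up 40 mm, and I gripped it by the head and drew it clear of the dock. I then slid the hook onto the rail from the robot side, lowered it until the rail took the weight, let go and backed away.

**What went wrong on the way:** On my first approach the light's lower front corner caught the rail. The light pivoted to about 75° from upright and slid about 58 mm through the pads, but it was not dropped. I recovered by using the rail to push it back so the pads held the head again, and then to tip it upright. Measured wrist force during this reached about 51 N, against the 120 N limit.

**Last checks:**
- **Fit on the rail:** the hook's seat point measured about 2 mm to the side and 2.5 mm low, within the 7 mm and 6 mm allowed, and about 0 mm from the rail's middle.
- **Lean:** about 0.11 rad (limit 0.25), the same before and after I backed away, so it was at rest.
- **Arm:** clear of everything, with no real wrist force.
- **Tray items:** the tumbler and sockets showed up within about 4 pixels of where they started. The wrench's detected outline was up to 6 pixels off, and I saw no sign of movement in the picture. I did not measure any of them more exactly.

**Disagreements:** the two cameras differed by up to a few mm and 0.1–0.15 rad on the light's pose while I was handling it. After the hook was on the rail they differed by about 4 mm in height and 0.01 rad. My early guess by eye that the light sat 6 mm higher in the grip was wrong, so I used the numerical fit from both cameras instead.

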